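Fetch the rear biscuit stamp from a crowded hook

ROBOT

A 6-joint arm with a two-finger parallel gripper is mounted at the origin on the work surface. World frame = base frame: x ahead of the robot, y to its left, z up, the work surface at z = 0. Lengths are in m, angles in rad, forces in N, time in s.
With the tool pointing down it reaches from about 0.275 to 0.75 m from the base axis. Payload 10.2 kg.
Tool frame: the origin (TCP) lies midway between the tips of the shut fingers; the grasp point (between the pads) lies 19 mm behind it; z points along the fingers, y is the direction in which the jaws open and shut (so a half turn about z gives the same grasp; the last joint's range is limited). The gripper opens to 85 mm and grips with 20 to 120 N. Pads are 22 mm wide; open, the fingers measure 114 mm over their backs; the gripper's body (76 mm by 85 mm) begins 54 mm behind the grasp point. The pads swing forward as they close: fully open they stand 13 mm farther back than shut.
Start: joints at [0.961, 0.313, 1.498, -0, 1.331, -0.223], TCP at [0.198, 0.486, 0.231] pointing down, gripper open.
Joint ranges: [-2.94, 2.94], [-0.97, 2.17], [0.19, 2.56], [-1.23, 4.37], [0.02, 3.11], [-2.88, 2.88]. Speed limits (rad/s): [2.39, 2.39, 3.01, 3.14, 3.14, 3.14].

INTERFACE

Orientations are given as a rotation vector (axis times angle).
In Python, from bench import ctrl gives the robot as it stands. The module is installed in compiled form; this text tells all that it offers.
- The arm moves only by the tool move_arm, never from a script. Its argument "targets" is a list of rows, each a list of 3 entries, a list of its own where there are three numbers: the shift along the tool's x, y, z in units of 50 mm (1.0 is 50 mm), then the turn about the tool's z in units of 8 degrees (1.0 is 8 degrees), then the closure, from -1 (fully open) to 1 (shut). A call has 1 to 5 rows; each row shifts and turns the commanded pose from where the row before left it, along the tool's axes as they then stand; what a row does not reach is not made up. A row lasts 1/10 s, in which the tool goes at most 50 mm and 8.59 degrees, less where a joint would pass 70% of its speed; a pose out of reach is approached as far as the arm can. A call is refused whole if a number of a shift passes 1 or a number of a turn 1, either way. A call with a gripper value outside its range is refused whole. The fingers move at their own pace and stop on an object; "force" is the grip in N (left out, the last holds). Time passes only in rows, so rows that do not move let the fingers close. It gives the time, the measured TCP pose, the force and the opening at its end, in the units of the state.
- ctrl.read_state(): the state, without advancing time (a new reading comes with each control period).
- ctrl.read_camera(name): name is "side" or "top" or "wrist"; returns the picture (480x640x3 uint8, blue, green, red); there is no depth.
- ctrl.camera_model(name): a dict with "intrinsics" (3x3 intrinsics, pixels), "origin" and "attitude" of the camera in the world; the wrist camera has in their place "mount" (4x4, takes a point from camera to tool coordinates, whose origin is the TCP and whose axes are the flange's). Camera axes: x right, y up, looking along -z (the intrinsics and any distortion apply to the point x, -y, -z); pixel columns grow to the right and rows downward; lengths in m; the calibration is good to about 2 mm. A picture is of the moment at which its call begins: read the wrist's pose just before it. camera_model takes no time and is no camera call.
- ctrl.job_done(): hands the job in, once; it reports no verdict.
The state is a dict: "t": time; "q": joint angles; "qd": joint speeds; "tau": joint torques, N m; "tcp_pos": TCP position; "tcp_rot": TCP orientation; "force": force on the tool from outside, world axes, zero at the start; "moment": the same for the moment, N m; "finger_gap": opening from 0.0 (shut) to 1.0 (fully open).
Only numpy, scipy, OpenCV 4.12 (cv2) and the standard library are available. Lean on these libraries where they do the work, as an engineer would, in place of code of your own. Each camera call takes 0.05 s, during which the arm holds its last target.

TASK

I need the house-shaped biscuit stamp, which hangs behind the round and the square one on the crowded hook of the rail: take those two off and hang them by their eyes on the empty hook, then take down the house stamp and stand it gently, face down, on the free part of the paper-lined tray. The empty hook's wire has been knocked out of level, so feel for its end and thread the eyes on lightly: neither the hooks nor the rail may be pushed or pulled with more than about 12 N, and nothing else may be disturbed.

Things in the scene. Friction and masses are not known exactly. Their poses are not given: they have to be found in the camera images.
- rail: steel hook rail on the bench: a flat strip 480 mm long and 30 mm high (from 176 to 206 mm above the table) on two square posts, 20 mm, at y = +-225 mm. Origin: on the table below the middle of the strip's front face; x points away from the hooks' side (the hooks stick out towards -x), y along the strip, z up
- hook_full: the crowded hook with the three stamps one behind another. Origin: where the wire leaves the rail, on the wire's axis, 200 mm above the table; x points into the rail, z up: the wire runs towards -x. Wire 5 mm thick, level, 122 mm long; then the end turns up steeply (2 mm along, 6 mm up): it is 11 mm high in all and reaches 126.5 mm from the rail
- hook_spare: the empty hook, same wire as the crowded one. Origin: where the wire leaves the rail, on the wire's axis, 200 mm above the table; x points into the rail, z up: the wire runs towards -x. Knocked: the wire is straight but bent at its root, upwards or downwards only, to slope anywhere from 6 degrees down to 11.5 degrees up towards its end (end 13 mm below to 25 mm above level; not measured). Stiff up to about 20 N at the end
- hook_tool: the third hook, level and shaped like the crowded one, with a turner hanging on it. Origin: where the wire leaves the rail, on the wire's axis, 200 mm above the table; x points into the rail, z up: the wire runs towards -x. The three hooks stand 115 mm apart along the rail, in any order
- stamp_round: front stamp with a round head, diameter 36 mm; either it or the square one is foremost. Beech, about 70 g, hangs upright by its eye. Origin: centre of the stamping face (underside); z up the handle. Upwards from the face: head to 20 mm; neck, diameter 18 mm, to 32 mm; straight round handle, diameter 24 mm, 32 to 80 mm, flat top; then the screw eye
- stamp_square: front stamp with a square head, 36 x 36 mm; either it or the round one is foremost. Beech, about 70 g, hangs upright by its eye. Origin: centre of the stamping face (underside); z up the handle. Upwards from the face: head to 20 mm; neck, diameter 18 mm, to 32 mm; straight round handle, diameter 24 mm, 32 to 80 mm, flat top; then the screw eye
- stamp_house: the wanted stamp, rearmost on the crowded hook, with a house-shaped head: 36 mm wide, 36 mm from the gable point (towards the robot) to the flat back, handle 18 mm from either. Beech, about 70 g, hangs upright by its eye. Origin: centre of the stamping face (underside); z up the handle. Upwards from the face: head to 20 mm; neck, diameter 18 mm, to 32 mm; straight round handle, diameter 24 mm, 32 to 80 mm, flat top; then the screw eye
- stamp_round_eye (a point): centre of the opening of the screw eye, on the handle's axis 90 mm above the stamping face; a ring of 3 mm steel wire, inner diameter 14 mm, standing square across the hook wire (the opening faces along it)
- stamp_square_eye (a point): centre of the opening of the screw eye, on the handle's axis 90 mm above the stamping face; a ring of 3 mm steel wire, inner diameter 14 mm, standing square across the hook wire (the opening faces along it)
- stamp_house_eye (a point): centre of the opening of the screw eye, on the handle's axis 90 mm above the stamping face; a ring of 3 mm steel wire, inner diameter 14 mm, standing square across the hook wire (the opening faces along it)
- tray_floor (a point): centre of the baking tray, on the paper it is lined with, 3 mm above the table. The tray is aluminium, 170 mm along this frame's x and 250 mm along y, with an upright rim 21 mm high; the cutter lies in its +y half and the other half is free. x and y axes along the sides, z up
- turner: small steel turner with a dark wooden handle, hanging by its screw eye from the third hook, 170 mm long, blade 44 mm wide; origin at the blade's lower edge; a bystander
- cutter: white plastic cutter, an arrow-like house outline, 64 x 60 mm, 16 mm high, lying on the tray towards one of its short ends; origin at its underside; a bystander
- bowl: small steel bowl, diameter 110 mm, 45 mm high, on the pastry board; origin at its underside; a bystander
- measure: small steel measuring cup, diameter 48 mm, 34 mm high, with a flat handle, on the pastry board; origin at its underside; a bystander
- shaker: steel sugar shaker, diameter 66 mm, 110 mm high, standing on the table; origin at its underside; a bystander
- scraper: bench scraper lying on the table below the rail, 118 x 100 mm, 20 mm high; origin at its underside; a bystander
- tray: the baking tray itself; origin on the table below its centre, axes as for its floor point
There are look-alikes about, which are no part of the job. What is shaped like the stamp_round but green is not meant.

How it is judged:
On the way, in this order (a step that is already met when the one before it is completed fails the run):
1. the round and the square stamp both hang by their eyes on the formerly empty hook, let go (x of stamp_round_eye in the frame of hook_spare between -0.118 and -0.006 m and y of stamp_round_eye in the frame of hook_spare between -0.013 and 0.013 m and z of stamp_round_eye in the frame of hook_spare between -0.03 and 0.03 m and angle between each of stamp_round, stamp_square's own z axis and vertical below 0.35 rad and linear speed of each of stamp_round, stamp_square below 0.05 m/s and x of stamp_square_eye in the frame of hook_spare between -0.118 and -0.006 m and y of stamp_square_eye in the frame of hook_spare between -0.013 and 0.013 m and z of stamp_square_eye in the frame of hook_spare between -0.03 and 0.03 m and not (contact force between stamp_round and the fingers above 0.05 N) and not (contact force between stamp_square and the fingers above 0.05 N)), for 0.2 s.
2. the house stamp stands face down and upright on the tray (x of stamp_house in the frame of tray_floor between -0.075 and 0.075 m and y of stamp_house in the frame of tray_floor between -0.115 and 0.115 m and z of stamp_house in the frame of tray_floor between -0.003 and 0.004 m and angle between stamp_house's own z axis and vertical below 0.08 rad and linear speed of stamp_house below 0.03 m/s), for 0.2 s.
At the end, for the whole second after the job is handed in: Round and square stamp hang still by their eyes on the formerly empty hook (eye 6 to 118 mm from the rail, within 13 mm of the hook sideways, 30 mm below to 30 mm above its root); the house stamp stands still on the tray, face within 4 mm of the paper, upright within 0.08 rad, inside the rim (all of step 2 and x of stamp_round_eye in the frame of hook_spare between -0.118 and -0.006 m and y of stamp_round_eye in the frame of hook_spare between -0.013 and 0.013 m and z of stamp_round_eye in the frame of hook_spare between -0.03 and 0.03 m and angle between each of stamp_round, stamp_square's own z axis and vertical below 0.35 rad and linear speed of each of stamp_round, stamp_square below 0.05 m/s and x of stamp_square_eye in the frame of hook_spare between -0.118 and -0.006 m and y of stamp_square_eye in the frame of hook_spare between -0.013 and 0.013 m and z of stamp_square_eye in the frame of hook_spare between -0.03 and 0.03 m); the robot touches nothing.
It fails at once if a hook or the rail is pushed or pulled with more than 12 N (contact force between any of hook_full, hook_spare, hook_tool, rail and anything else above 12 N).
It fails at once if the house stamp is set down or pressed on the tray with more than 25 N (contact force between stamp_house and tray above 25 N).
It fails at once if a bystander is moved: the turner more than 40 mm, the cutter more than 20 mm, another more than 30 mm (distance of turner from where it was at the start of the episode above 0.04 m or distance of cutter from where it was at the start of the episode above 0.02 m or distance of any of bowl, measure, shaker, scraper from where it was at the start of the episode above 0.03 m).
It also fails if it takes over 67 s, if anything falls off the work surface, if the arm or the gripper's body presses on something with over 40 N, if the wrist force passes 120 N, or if a joint passes its speed limit or range.

## Working session

There is one attempt and no reset: what is moved stays moved. The work goes in short steps, Python scripts to look and compute and a tool call to move; the robot and the scene stay as the last step left them, time stands still between calls to the robot, and variables do not carry over. Pictures are saved under pics/ and viewed, and the job is handed in when it is done.

Besides the shell and the picture viewer there is one more tool, called after ">>>" as a command line: name --argument value ..., lists and objects as JSON in quotes. move_arm: Moves the arm, as the interface text tells. Its arguments: {"type":"object","properties":{"targets":{"type":"array"},"force":{"type":"number"}},"required":["targets"]}

```bash
mkdir -p pics; ls; python3 - <<'E'
from bench import ctrl
import cv2,numpy as np
print(ctrl.read_state())
for n in("side","top","wrist"):
    print(n,ctrl.camera_model(n)); cv2.imwrite(f"pics/{n}0.png",ctrl.read_camera(n))
E
```

```text
pics
{'t': 0.0, 'q': array([ 9.60610564e-01,  3.13451882e-01,  1.49846599e+00, -7.07580243e-06,
        1.33101549e+00, -2.23425201e-01]), 'qd': array([ 0.0001595 , -0.00081691,  0.00103596, -0.00056249, -0.00065888,
        0.00015706]), 'tau': array([-8.17771597e-04, -4.12268257e+01, -2.59738809e+01, -2.57652255e-04,
        4.19353208e-03,  1.17225875e-05]), 'tcp_pos': array([0.19789017, 0.48598236, 0.23072324]), 'tcp_rot': array([-6.03636857e-01, -3.08250753e+00,  1.92970843e-03]), 'force': array([-0.3366455 ,  0.19553931, -0.02226461]), 'moment': array([-0.0462465 ,  0.00568865,  0.00698351]), 'finger_gap': 1.0027108664568614}
side {'intrinsics': array([[494.75711631,   0.        , 318.36115195],
       [  0.        , 494.75711631, 243.50091372],
       [  0.        ,   0.        ,   1.        ]]), 'origin': array([ 0.07414313, -0.80970166,  0.75257873]), 'attitude': array([ 0.99683425, -0.26208798, -0.45009814])}
top {'intrinsics': array([[433.31959155,   0.        , 320.33650423],
       [  0.        , 433.31959155, 233.49982207],
       [  0.        ,   0.        ,   1.        ]]), 'origin': array([0.48063707, 0.06306126, 1.01418663]), 'attitude': array([ 0.09927974, -0.04356864, -1.57855095])}
wrist {'intrinsics': array([[376.07077503,   0.        , 318.73463492],
       [  0.        , 376.07077503, 237.93488565],
       [  0.        ,   0.        ,   1.        ]]), 'mount': array([[ 1.14802463e-03,  9.51013622e-01,  3.09146846e-01,
         7.89569766e-02],
       [ 9.99998792e-01, -1.41585731e-03,  6.42013197e-04,
        -6.45932597e-04],
       [ 1.04827112e-03,  3.09145735e-01, -9.51014099e-01,
        -1.41496308e-01],
       [ 0.00000000e+00,  0.00000000e+00,  0.00000000e+00,
         1.00000000e+00]])}
```

View pics/side0.png

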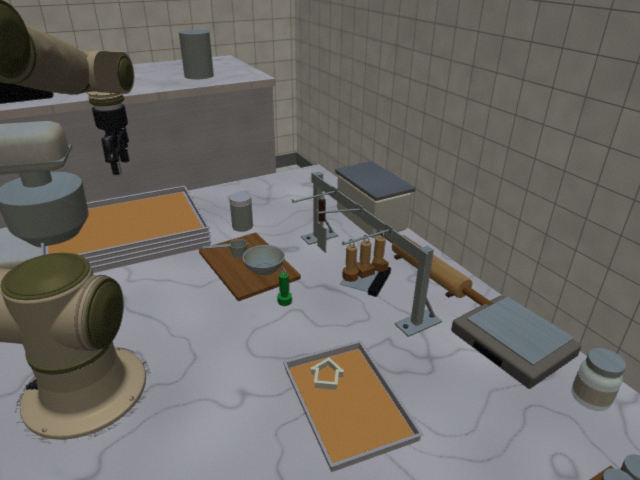

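View pics/top0.png

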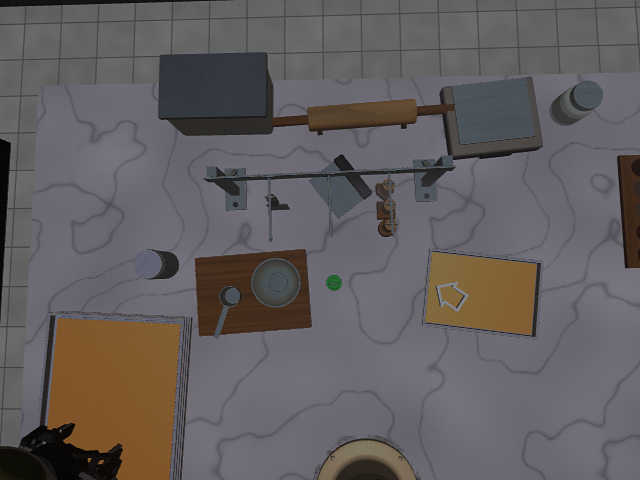

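View pics/wrist0.png

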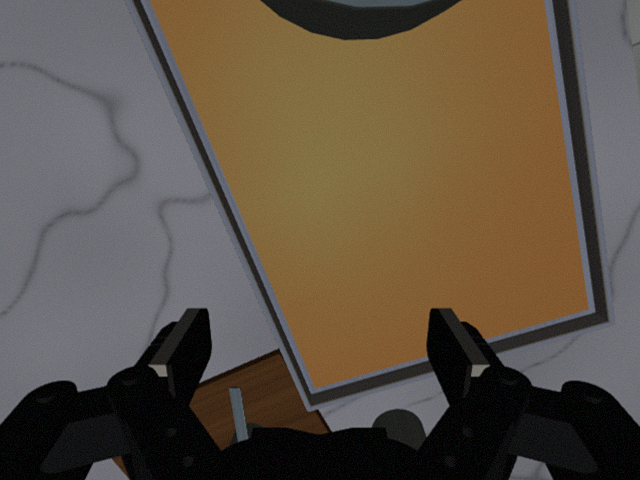

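```bash
cat > h.py <<'E'
import numpy as np,cv2
from scipy.spatial.transform import Rotation as R
from bench import ctrl
def cam(n,st=None):
    m=ctrl.camera_model(n);K=m['intrinsics']
    if n=='wrist':
        M=np.array(m['mount']);T=np.eye(4);T[:3,:3]=R.from_rotvec(st['tcp_rot']).as_matrix();T[:3,3]=st['tcp_pos']
        T=T@M;return K,T[:3,3],T[:3,:3]
    return K,np.array(m['origin']),R.from_rotvec(m['attitude']).as_matrix()
def ray(c,uv):
    K,o,A=c;p=np.linalg.inv(K)@np.array([uv[0],uv[1],1.]);d=A@np.array([p[0],-p[1],-p[2]]);return o,d/np.linalg.norm(d)
def plane(c,uv,z):
    o,d=ray(c,uv);return o+d*(z-o[2])/d[2]
def tri(c1,u1,c2,u2):
    o1,d1=ray(c1,u1);o2,d2=ray(c2,u2)
    s=np.linalg.lstsq(np.c_[d1,-d2],o2-o1,rcond=None)[0];a=o1+d1*s[0];b=o2+d2*s[1];return (a+b)/2,np.linalg.norm(a-b)
def proj(c,P):
    K,o,A=c;q=A.T@(np.asarray(P)-o);q=K@np.array([q[0],-q[1],-q[2]]);return q[:2]/q[2]
E
python3 - <<'E'
import cv2
a=cv2.imread('pics/side0.png')[160:320,270:470];cv2.imwrite('pics/s_c.png',cv2.resize(a,None,fx=4,fy=3.75,interpolation=cv2.INTER_CUBIC)[:600])
a=cv2.imread('pics/top0.png')[145:265,190:470];cv2.imwrite('pics/t_c.png',cv2.resize(a,None,fx=2.8,fy=2.8,interpolation=cv2.INTER_CUBIC))
E
```

```text
(no output)
```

View pics/s_c.png

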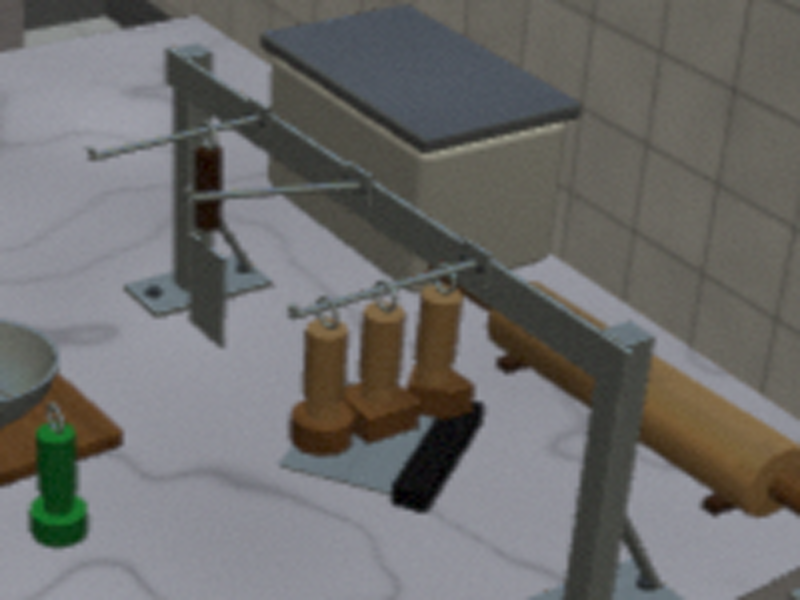

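View pics/t_c.png

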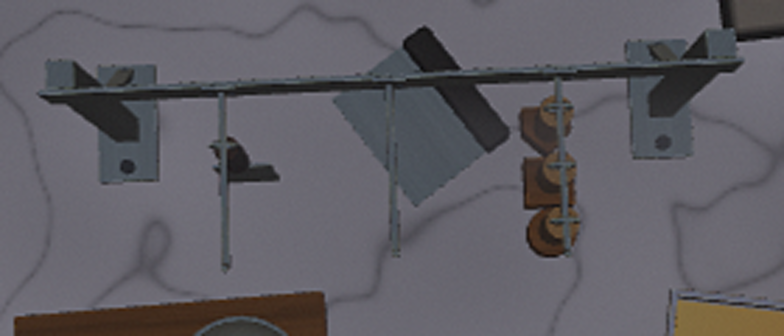

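```bash
python3 - <<'E'
from h import *
np.set_printoptions(precision=4,suppress=True)
s=cam('side');t=cam('top')
for n,a,b in [('spare root',(362,209.3),(328.6,175)),('spare tip',(318.25,212),(331.4,236.4)),('full root',(390.5,230.1),(389.3,173.6)),('full tip',(343.3,243.2),(392.9,235.7)),('tool root',(335.5,191.7),(269.3,178.6)),('tool tip',(293,201),(270.7,240.7))]:
    print(n,*tri(s,a,t,b), plane(t,b,.2),plane(s,a,.2))
# stamps head/eye
for n,a,b in [('eye front',(270+326/4,160+311/3.75),(190+563/2.8,145+220/2.8)),('eye mid',(270+384/4,160+296/3.75),(190+559/2.8,145+165/2.8)),('eye rear',(270+441/4,160+277/3.75),(190+557/2.8,145+105/2.8))]:
    print(n,*tri(s,a,t,b))
print('tray corners',[plane(t,p,.021) for p in [(430,249),(424,324),(536,338),(542,263)]])
print('cutter',plane(t,(450,296),.01))
E
```

```text
spare root [0.6729 0.0721 0.199 ] 0.012552854119143928 [0.667 0.075 0.2  ] [0.6785 0.0694 0.2   ]
spare tip [0.5517 0.0684 0.2238] 0.010056226730737673 [0.5492 0.0708 0.2   ] [0.5783 0.1062 0.2   ]
full root [ 0.6737 -0.0437  0.1996] 0.012736829735453434 [ 0.6679 -0.0404  0.2   ] [ 0.6804 -0.0451  0.2   ]
full tip [ 0.5523 -0.0459  0.2021] 0.007001633295323239 [ 0.5494 -0.0445  0.2   ] [ 0.5576 -0.044   0.2   ]
tool root [0.6668 0.1866 0.1991] 0.010650357221687713 [0.6617 0.1888 0.2   ] [0.6712 0.1838 0.2   ]
tool tip [0.5454 0.1839 0.2024] 0.007220219265962434 [0.5423 0.1858 0.2   ] [0.5507 0.1866 0.2   ]
eye front [ 0.5754 -0.0436  0.1949] 0.005705203170525913
eye mid [ 0.6135 -0.0421  0.1934] 0.0063317570879018025
eye rear [ 0.6535 -0.0409  0.1949] 0.003923528374466638
tray corners [array([ 0.5332, -0.1514,  0.021 ]), array([ 0.3651, -0.133 ,  0.021 ]), array([ 0.3338, -0.3782,  0.021 ]), array([ 0.4994, -0.4001,  0.021 ])]
cutter [ 0.4264 -0.1957  0.01  ]
```

```bash
python3 - <<'E'
import cv2
a=cv2.imread('pics/side0.png')[330:480,270:430];cv2.imwrite('pics/s_t.png',cv2.resize(a,None,fx=4,fy=4,interpolation=cv2.INTER_CUBIC))
a=cv2.imread('pics/top0.png')[235:350,410:560];cv2.imwrite('pics/t_t.png',cv2.resize(a,None,fx=4,fy=4,interpolation=cv2.INTER_CUBIC))
E
```

```text
(no output)
```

View pics/s_t.png

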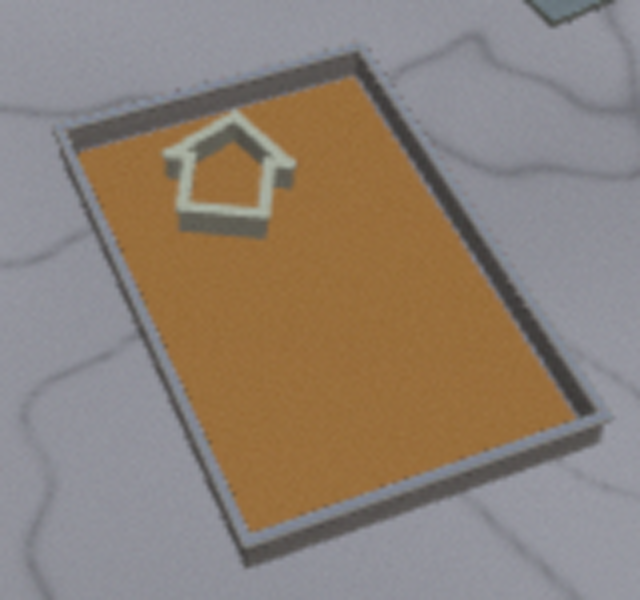

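View pics/t_t.png

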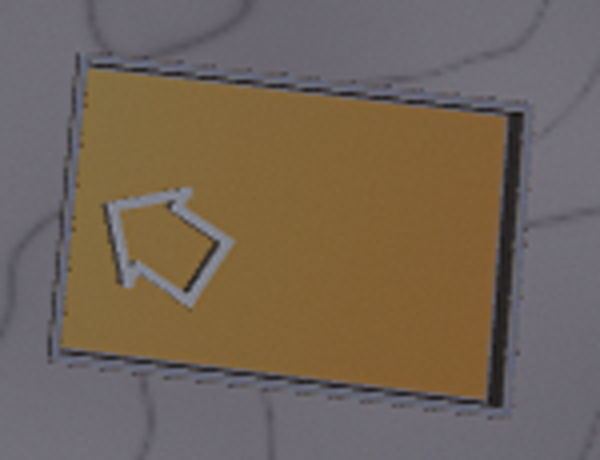

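```bash
python3 - <<'E'
from h import *
np.set_printoptions(precision=4,suppress=True)
s=cam('side');t=cam('top')
S=[(365,50),(607,417),(247,550),(60,130)];T=[(80,58),(530,104),(507,410),(50,358)]
for a,b in zip(S,T):
    a=(270+a[0]/4,330+a[1]/4);b=(410+b[0]/4,235+b[1]/4)
    print(plane(s,a,.021),plane(t,b,.021),*tri(s,a,t,b))
E
```

```text
[ 0.5383 -0.1624  0.021 ] [ 0.5321 -0.1514  0.021 ] [ 0.537  -0.1553  0.0149] 0.010553895962553524
[ 0.506  -0.4063  0.021 ] [ 0.5038 -0.4014  0.021 ] [ 0.5057 -0.404   0.0181] 0.004183395364582421
[ 0.3362 -0.3874  0.021 ] [ 0.3349 -0.3799  0.021 ] [ 0.3361 -0.3834  0.0156] 0.0045137464761187025
[ 0.3696 -0.1389  0.021 ] [ 0.3641 -0.1296  0.021 ] [ 0.3676 -0.1325  0.0161] 0.008993375845922873
```

>>> move_arm --targets '[[[0,0,-0.5],-1,-1],[[0,0,-0.5],-1,-1],[[0,0,-0.4],-0.95,-1],[[-0.4,-0.7,0],0,-1],[[-0.4,-0.7,0],0,-1]]'

```text
t: 0.65
tcp_pos: [0.2399, 0.4166, 0.3013]
tcp_rot: [-0.043, 3.141, 0.0]
force: [0.2, 0.3, -0.6]
finger_gap: 1.0
```

>>> move_arm --targets '[[[-0.4,-0.7,0],0,-1],[[-0.4,-0.7,0],0,-1],[[-0.4,-0.7,0],0,-1],[[-0.4,-0.7,0],0,-1],[[-0.4,-0.7,0],0,-1]]'

```text
t: 1.15
tcp_pos: [0.3446, 0.2433, 0.3013]
tcp_rot: [0.04, -3.141, 0.0]
force: [1.0, -0.2, 0.3]
finger_gap: 0.998
```

>>> move_arm --targets '[[[-0.4,-0.7,0],0,-1],[[-0.4,-0.7,0],0,-1],[[-0.4,-0.7,0],0,-1],[[-0.4,-0.7,0],0,-1],[[-0.4,-0.7,0],0,-1]]'

```text
t: 1.65
tcp_pos: [0.449, 0.0708, 0.3012]
tcp_rot: [0.039, -3.141, -0.0]
force: [0.1, -0.0, 0.2]
finger_gap: 1.002
```

>>> move_arm --targets '[[[-0.5,-0.6,0],0,-1],[[-0.5,-0.6,0],0,-1],[[0,0,0],0,-1],[[0,0,0],0,-1]]'

```text
t: 2.05
tcp_pos: [0.4999, 0.0134, 0.3007]
tcp_rot: [0.038, -3.14, -0.001]
force: [0.1, -0.1, 1.3]
finger_gap: 0.997
```

```bash
python3 - <<'E'
from h import *
st=ctrl.read_state();im=ctrl.read_camera('wrist');cv2.imwrite('pics/w1.png',im)
import pickle;pickle.dump(st,open('w1.pkl','wb'));print(st['tcp_pos'],st['tcp_rot'])
E
```

```text
[0.4999398  0.01339506 0.30073799] [ 3.77397651e-02 -3.14007478e+00 -7.72501593e-04]
```

View pics/w1.png

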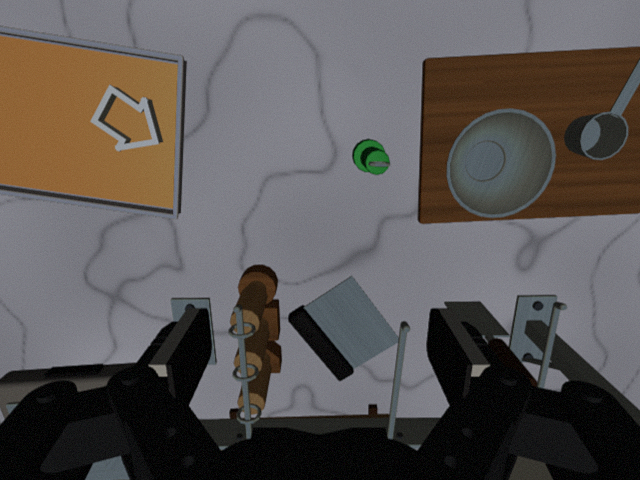

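```bash
python3 - <<'E'
import cv2
a=cv2.imread('pics/w1.png')[260:460,210:450];cv2.imwrite('pics/w1c.png',cv2.resize(a,None,fx=3,fy=3,interpolation=cv2.INTER_CUBIC))
E
```

```text
(no output)
```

View pics/w1c.png

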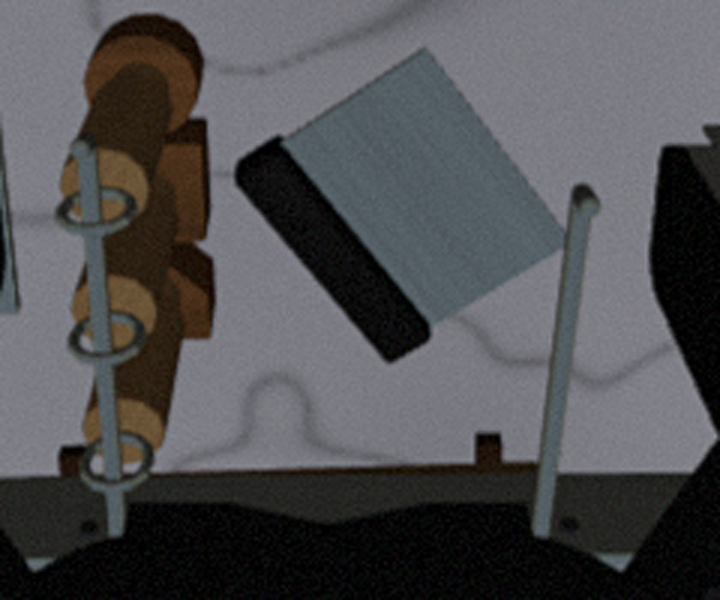

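```bash
python3 - <<'E'
from h import *
import pickle
np.set_printoptions(precision=4,suppress=True)
st=pickle.load(open('w1.pkl','rb'));w=cam('wrist',st);s=cam('side');t=cam('top')
print('full tip',plane(w,(238,307.7),.207),'tool tip',plane(w,(560,306),.207))
for z in(.2,.215,.22,.225,.23,.235):print('spare tip',z,plane(w,(405,325.3),z))
for n,p in(('front',(96,210)),('mid',(107,337)),('rear',(117,460))):print(n,plane(w,(210+p[0]/3,260+p[1]/3),.1955))
print('full wire root-ish',plane(w,(210+117/3,260+530/3),.2),'spare',plane(w,(210+541/3,260+534/3),.2))
for c,n in((s,'side'),(t,'top')):
  print(n)
for n,u,a,b in [('spare',(405,325.3),(318.25,212),(331.4,236.4)),('full',(238,307.7),(343.3,243.2),(392.9,235.7)),('tool',(560,306),(293,201),(270.7,240.7))]:
  print(n,'ws',*tri(w,u,s,a),'wt',*tri(w,u,t,b))
# tray corners from wrist +y side
for p in((184,58),(179,216)):print('tray +y corners',plane(w,p,.021))
print('cut',plane(w,(128,118),.015))
E
```

```text
full tip [ 0.5497 -0.0427  0.207 ] tool tip [0.5426 0.1822 0.207 ]
spare tip 0.2 [0.5648 0.0774 0.2   ]
spare tip 0.215 [0.5559 0.0733 0.215 ]
spare tip 0.22 [0.5529 0.0719 0.22  ]
spare tip 0.225 [0.55   0.0705 0.225 ]
spare tip 0.23 [0.547  0.0691 0.23  ]
spare tip 0.235 [0.544  0.0678 0.235 ]
front [ 0.5746 -0.043   0.1955]
mid [ 0.6122 -0.0416  0.1955]
rear [ 0.6518 -0.0403  0.1955]
full wire root-ish [ 0.6712 -0.0401  0.2   ] spare [0.6696 0.0754 0.2   ]
side
top
spare ws [0.5564 0.0717 0.2198] 0.005939349484714375 wt [0.5471 0.0699 0.2293] 0.0013745166380597607
full ws [ 0.5555 -0.0448  0.1999] 0.003413473871424068 wt [ 0.5487 -0.0428  0.2086] 0.0010719482215403881
tool ws [0.5489 0.1876 0.1992] 0.004284269327084559 wt [0.5428 0.1843 0.205 ] 0.0022241842503900673
tray +y corners [ 0.3677 -0.1283  0.021 ]
tray +y corners [ 0.5345 -0.1482  0.021 ]
cut [ 0.4278 -0.196   0.015 ]
```

>>> move_arm --targets '[[[-0.5,-0.4,0],-0.05,-1],[[-0.5,-0.4,0],0,-1],[[-0.46,-0.39,0],0,-1],[[0,0,0.5],0,-1],[[0,0,0],0,-1]]'

```text
t: 2.6
tcp_pos: [0.5736, -0.0426, 0.2736]
tcp_rot: [0.052, -3.136, -0.003]
force: [0.3, -0.5, 0.3]
finger_gap: 1.001
```

```bash
cat > snap.py <<'E'
from h import *
import sys,pickle
np.set_printoptions(precision=4,suppress=True)
st=ctrl.read_state();n=sys.argv[2] if len(sys.argv)>2 else 'wrist'
im=ctrl.read_camera(n);cv2.imwrite(f'pics/{sys.argv[1]}.png',im);pickle.dump(st,open(sys.argv[1]+'.pkl','wb'))
print(st['t'],st['tcp_pos'],st['tcp_rot'],st['force'],st['moment'])
E
python3 snap.py w2
```

```text
2.6 [ 0.5736 -0.0426  0.2736] [ 0.0516 -3.1358 -0.0028] [ 0.2881 -0.4543  0.3082] [ 0.0054  0.0553 -0.0148]
```

View pics/w2.png

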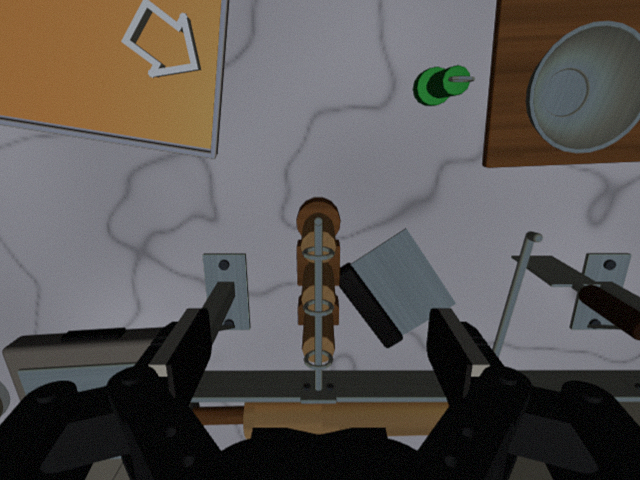

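```bash
python3 - <<'E'
from h import *
import pickle
np.set_printoptions(precision=4,suppress=True)
a=cam('wrist',pickle.load(open('w1.pkl','rb')));b=cam('wrist',pickle.load(open('w2.pkl','rb')))
for n,u,v in(('spare',(405,325.3),(534,238)),('full',(238,307.7),(318,222))):print(n,*tri(a,u,b,v))
print(plane(b,(318,222),.207),plane(b,(319,385),.2),'eye',plane(b,(318,251),.1955),plane(b,(318,305),.1955),plane(b,(318,357),.1955))
for z in(.215,.22,.225,.23):print('spare tip',z,plane(b,(534,238),z))
E
python3 - <<'E'
import cv2
a=cv2.imread('pics/w2.png')[190:410,280:570];cv2.imwrite('pics/w2c.png',cv2.resize(a,None,fx=2.7,fy=2.7,interpolation=cv2.INTER_CUBIC))
E
```

```text
spare [0.5524 0.0718 0.2219] 0.0013420332027711257
full [ 0.5542 -0.0445  0.1988] 0.00016498065085477056
[ 0.552  -0.0445  0.207 ] [ 0.6698 -0.0398  0.2   ] eye [ 0.5738 -0.0437  0.1955] [ 0.6111 -0.0425  0.1955] [ 0.6506 -0.0412  0.1955]
spare tip 0.215 [0.555  0.0767 0.215 ]
spare tip 0.22 [0.5535 0.0736 0.22  ]
spare tip 0.225 [0.552  0.0705 0.225 ]
spare tip 0.23 [0.5506 0.0675 0.23  ]
```

View pics/w2c.png

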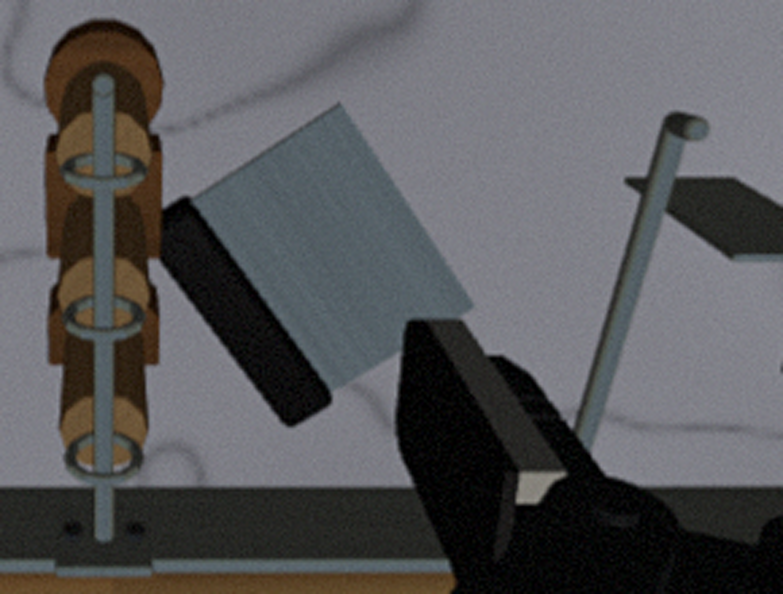

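>>> move_arm --targets '[[[0,0,0.6],0,-1],[[0,0,0.6],0,-1],[[0,0,0.6],0,-1],[[0,0,0.5],0,-1],[[0,0,0.16],0,-1]]'

```text
t: 3.15
tcp_pos: [0.5738, -0.0426, 0.1526]
tcp_rot: [0.052, -3.139, -0.001]
force: [-0.0, 1.0, 0.9]
finger_gap: 1.0
```

```bash
python3 snap.py s3 side; python3 snap.py w3
```

```text
3.15 [ 0.5738 -0.0426  0.1526] [ 0.0522 -3.139  -0.0011] [-0.0235  0.9818  0.8886] [ 0.0159 -0.0123  0.0478]
3.2 [ 0.574  -0.0427  0.1526] [ 0.052  -3.1392 -0.001 ] [-0.5081 -0.2164 -0.6901] [0.0264 0.0361 0.0099]
```

View pics/s3.png

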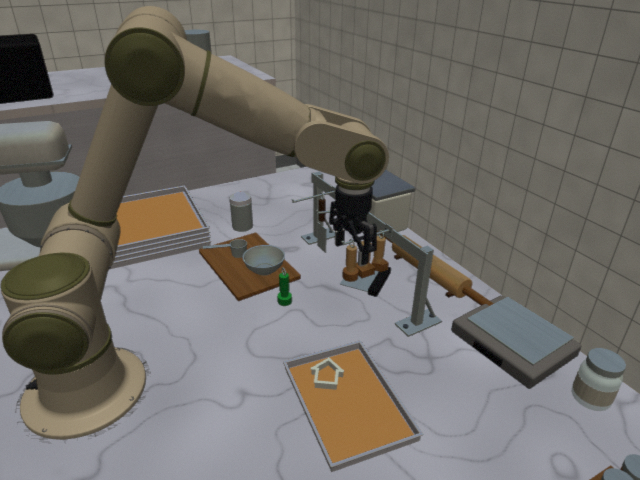

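View pics/w3.png

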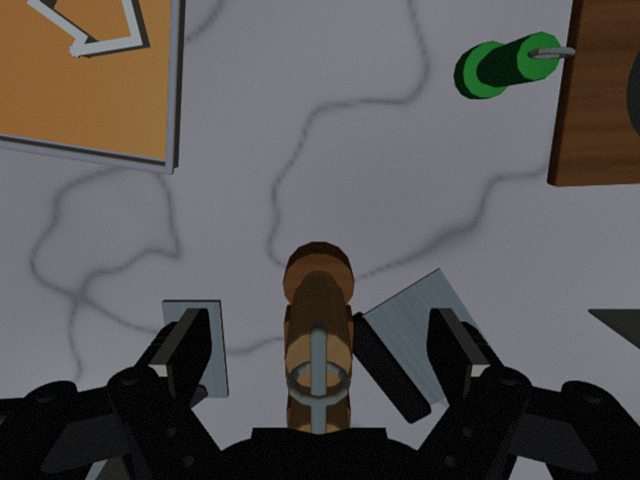

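>>> move_arm --targets '[[[0,0,0],0,-0.4],[[0,0,0],0,0],[[0,0,0],0,0.2],[[0,0,0],0,0.3],[[0,0,0],0,0.3]]' --force 25

```text
t: 3.75
tcp_pos: [0.5748, -0.0437, 0.1536]
tcp_rot: [-0.05, 3.141, -0.0]
force: [-0.7, -0.2, 0.0]
finger_gap: 0.346
```

>>> move_arm --targets '[[[0,0,0],0,0.4],[[0,0,0],0,0.5],[[0,0,0],0,0.6],[[0,0,0],0,0.7],[[0,0,0],0,0.7]]'

```text
t: 4.25
tcp_pos: [0.5748, -0.0437, 0.1534]
tcp_rot: [-0.05, 3.141, -0.0]
force: [0.1, 0.5, 1.6]
finger_gap: 0.277
```

```bash
python3 snap.py w4; python3 snap.py s4 side; python3 - <<'E'
import cv2
a=cv2.imread('pics/s4.png')[180:320,270:450];cv2.imwrite('pics/s4c.png',cv2.resize(a,None,fx=4,fy=4,interpolation=cv2.INTER_CUBIC))
E
```

```text
4.25 [ 0.5748 -0.0437  0.1534] [-0.0504  3.141  -0.0001] [0.1443 0.5464 1.6176] [0.022  0.0396 0.0074]
4.3 [ 0.5748 -0.0437  0.1534] [-0.0503  3.141  -0.0001] [0.6335 0.0993 1.243 ] [-0.0184  0.0084 -0.0035]
```

View pics/w4.png

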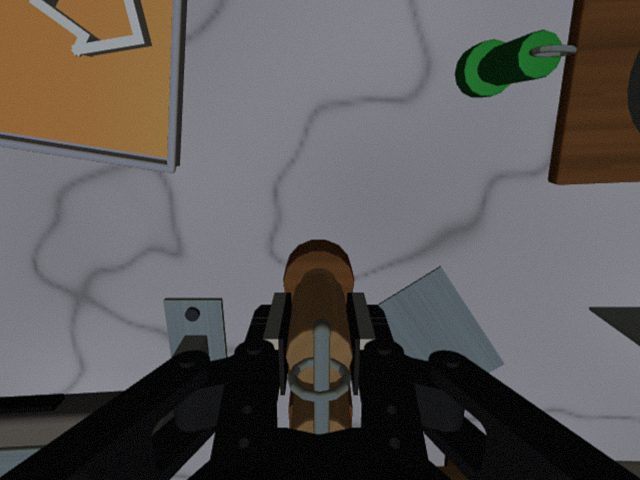

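View pics/s4c.png

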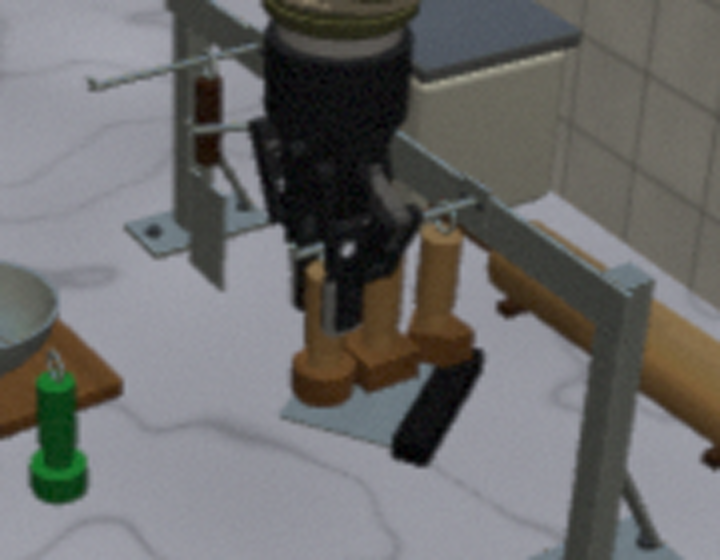

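>>> move_arm --targets '[[[0,0,-0.05],0,0.7],[[0,0,-0.05],0,0.7],[[0,0,-0.05],0,0.7],[[0,0,0],0,0.7],[[0,0,0],0,0.7]]' --force 40

```text
t: 4.85
tcp_pos: [0.5747, -0.0436, 0.1608]
tcp_rot: [0.05, -3.141, -0.0]
force: [-0.6, 0.6, -1.1]
finger_gap: 0.27
```

```bash
python3 snap.py w5; python3 - <<'E'
import cv2
a=cv2.imread('pics/w5.png')[230:450,220:420];cv2.imwrite('pics/w5c.png',cv2.resize(a,None,fx=2.7,fy=2.7,interpolation=cv2.INTER_CUBIC))
E
```

```text
4.85 [ 0.5747 -0.0436  0.1608] [ 0.0504 -3.1411 -0.    ] [-0.6281  0.6119 -1.0655] [-0.0121 -0.0138 -0.0022]
```

View pics/w5c.png

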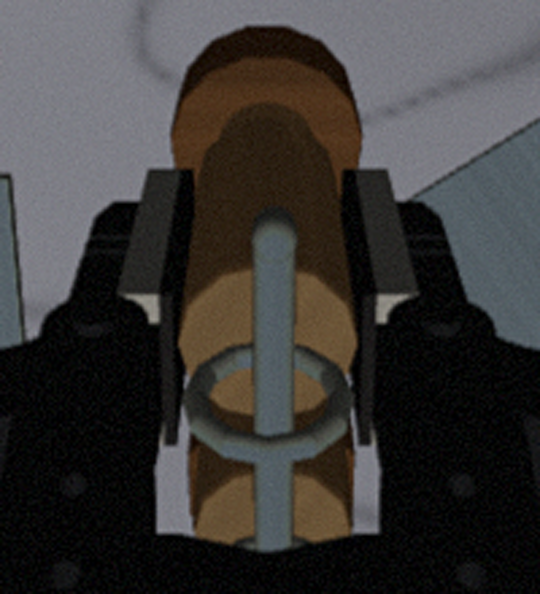

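>>> move_arm --targets '[[[0.15,0,0],0,0.7],[[0.15,0,0],0,0.7],[[0.1,0,0],0,0.7]]'

```text
t: 5.2
tcp_pos: [0.5538, -0.0443, 0.1608]
tcp_rot: [0.05, -3.141, -0.0]
force: [0.6, -0.4, -0.7]
finger_gap: 0.269
```

>>> move_arm --targets '[[[0.1,0,0],0,0.7],[[0.1,0,0],0,0.7]]'

```text
t: 5.4
tcp_pos: [0.5443, -0.0446, 0.1609]
tcp_rot: [-0.05, 3.141, -0.0]
force: [-0.5, -0.8, -0.9]
finger_gap: 0.267
```

>>> move_arm --targets '[[[0.1,0,0],0,0.7],[[0.1,0,0],0,0.7]]'

```text
t: 5.6
tcp_pos: [0.5343, -0.045, 0.1608]
tcp_rot: [-0.05, 3.141, -0.0]
force: [-0.3, 0.3, 0.2]
finger_gap: 0.266
```

```bash
python3 snap.py w6; python3 - <<'E'
import cv2
a=cv2.imread('pics/w6.png')[230:450,220:420];cv2.imwrite('pics/w6c.png',cv2.resize(a,None,fx=2.7,fy=2.7,interpolation=cv2.INTER_CUBIC))
E
```

```text
5.6 [ 0.5343 -0.045   0.1608] [-0.0505  3.1412 -0.    ] [-0.2798  0.2531  0.1926] [-0.0465  0.004  -0.0173]
```

View pics/w6c.png

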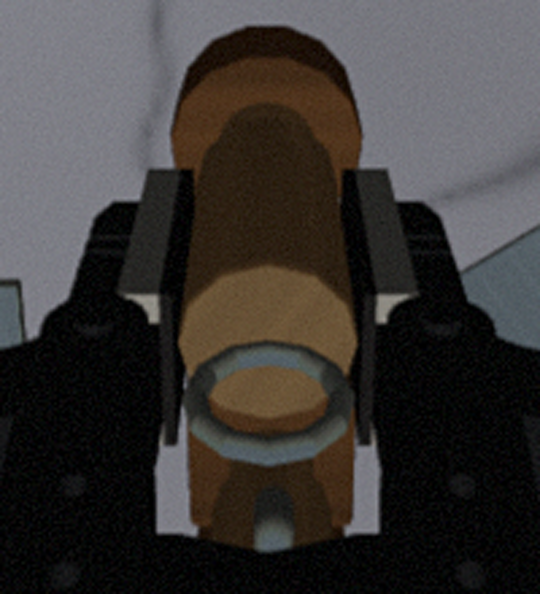

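>>> move_arm --targets '[[[0,0.5,-0.1],0,0.7],[[0,0.5,-0.1],0,0.7],[[0,0.5,-0.1],0,0.7],[[-0.054,0.5,-0.12],0,0.7],[[0,0.3,0],0,0.7]]'

```text
t: 6.15
tcp_pos: [0.5341, 0.0715, 0.1825]
tcp_rot: [-0.052, 3.14, 0.0]
force: [-0.1, -0.6, -1.8]
finger_gap: 0.274
```

>>> move_arm --targets '[[[0,0,0],0,0.7],[[0,0,0],0,0.7]]'

```text
t: 6.35
tcp_pos: [0.5336, 0.0696, 0.1814]
tcp_rot: [0.051, -3.141, 0.0]
force: [-0.3, -0.1, -1.1]
finger_gap: 0.269
```

```bash
python3 snap.py w7; python3 - <<'E'
import cv2
a=cv2.imread('pics/w7.png')[230:450,220:420];cv2.imwrite('pics/w7c.png',cv2.resize(a,None,fx=2.7,fy=2.7,interpolation=cv2.INTER_CUBIC))
E
```

```text
6.35 [0.5336 0.0696 0.1814] [ 0.0507 -3.1406  0.0005] [-0.3229 -0.1217 -1.0842] [-0.0348  0.0276  0.0828]
```

View pics/w7c.png

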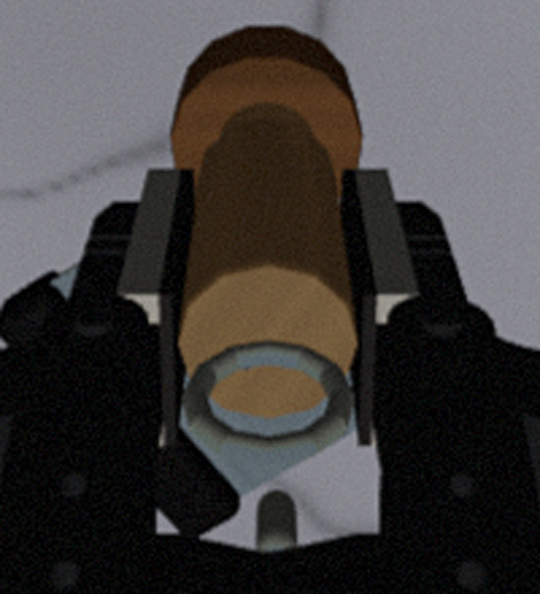

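>>> move_arm --targets '[[[-0.1,0.01,0],0,0.7],[[-0.08,0,0],0,0.7],[[0,0,0],0,0.7]]'

```text
t: 6.7
tcp_pos: [0.5433, 0.0704, 0.1816]
tcp_rot: [-0.049, 3.141, -0.0]
force: [0.2, 0.4, 0.2]
finger_gap: 0.267
```

>>> move_arm --targets '[[[-0.05,0,0],0,0.7],[[-0.05,0,0],0,0.7]]'

```text
t: 6.9
tcp_pos: [0.5479, 0.0709, 0.1818]
tcp_rot: [0.05, -3.141, 0.0]
force: [0.6, -0.3, -0.5]
finger_gap: 0.264
```

```bash
python3 snap.py w8; python3 - <<'E'
import cv2
a=cv2.imread('pics/w8.png')[230:450,220:420];cv2.imwrite('pics/w8c.png',cv2.resize(a,None,fx=2.7,fy=2.7,interpolation=cv2.INTER_CUBIC))
E
```

```text
6.9 [0.5479 0.0709 0.1818] [ 0.0502 -3.1411  0.    ] [ 0.5572 -0.2611 -0.5424] [ 0.0695 -0.0168  0.0268]
```

View pics/w8c.png

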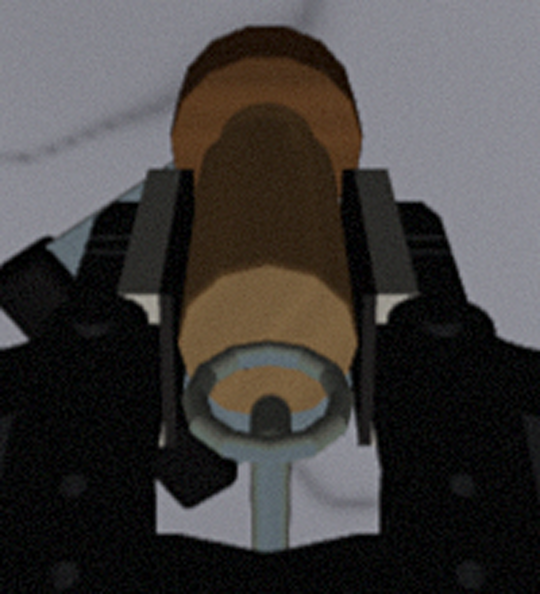

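>>> move_arm --targets '[[[-0.05,0,0.008],0,0.7],[[-0.05,0,0],0,0.7]]'

```text
t: 7.15
tcp_pos: [0.5529, 0.0712, 0.1815]
tcp_rot: [-0.051, 3.141, -0.0]
force: [-0.2, 0.7, -0.3]
finger_gap: 0.27
```

>>> move_arm --targets '[[[-0.05,0,0],0,0.7],[[-0.05,0,0],0,0.7]]'

```text
t: 7.35
tcp_pos: [0.558, 0.0714, 0.1814]
tcp_rot: [-0.051, 3.141, -0.0]
force: [-0.7, -0.0, -0.1]
finger_gap: 0.268
```

```bash
python3 snap.py w9; python3 - <<'E'
import cv2
a=cv2.imread('pics/w9.png')[230:450,220:420];cv2.imwrite('pics/w9c.png',cv2.resize(a,None,fx=2.7,fy=2.7,interpolation=cv2.INTER_CUBIC))
E
```

```text
7.35 [0.558  0.0714 0.1814] [-0.0505  3.1412 -0.    ] [-0.7328 -0.0025 -0.1442] [ 0.0275 -0.0469 -0.0181]
```

View pics/w9c.png

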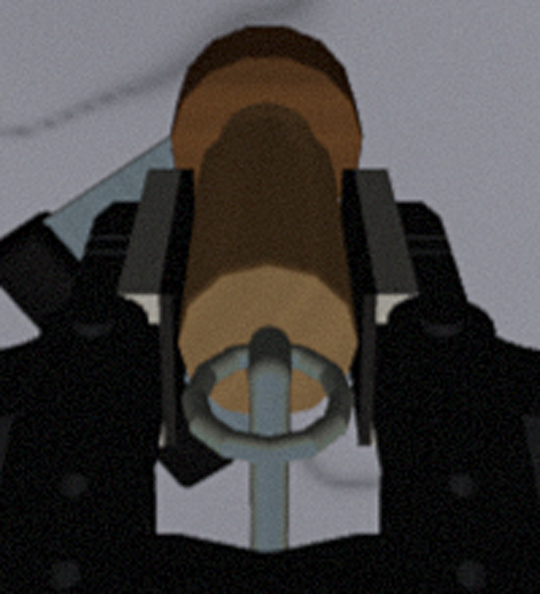

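>>> move_arm --targets '[[[-0.05,0,0.05],0,0.7],[[-0.05,0,0.04],0,0.7],[[-0.2,0,0.034],0,0.7],[[-0.2,0,0.034],0,0.7]]'

```text
t: 7.8
tcp_pos: [0.5831, 0.0722, 0.1733]
tcp_rot: [0.05, -3.141, -0.0]
force: [0.5, -0.1, -0.8]
finger_gap: 0.267
```

>>> move_arm --targets '[[[-0.2,0,0.034],0,0.7],[[-0.2,0,0.034],0,0.7],[[-0.2,0,0.034],0,0.7]]'

```text
t: 8.1
tcp_pos: [0.6132, 0.0731, 0.168]
tcp_rot: [0.05, -3.141, -0.0]
force: [-0.6, -0.7, -0.6]
finger_gap: 0.272
```

```bash
python3 snap.py w10; python3 snap.py s10 side;  python3 - <<'E'
import cv2
a=cv2.imread('pics/w10.png')[230:450,220:420];b=cv2.imread('pics/s10.png')[120:340,240:440]
cv2.imwrite('pics/w10c.png',cv2.resize(cv2.hconcat([a,b]),None,fx=2,fy=2,interpolation=cv2.INTER_CUBIC))
E
```

```text
8.1 [0.6132 0.0731 0.168 ] [ 0.0504 -3.1409 -0.    ] [-0.6398 -0.6967 -0.6266] [ 0.0114 -0.0082 -0.0098]
8.15 [0.6141 0.073  0.1676] [ 0.05   -3.1412 -0.0001] [ 0.8013 -0.9873 -1.2726] [-0.0128 -0.0028  0.0103]
```

View pics/w10c.png

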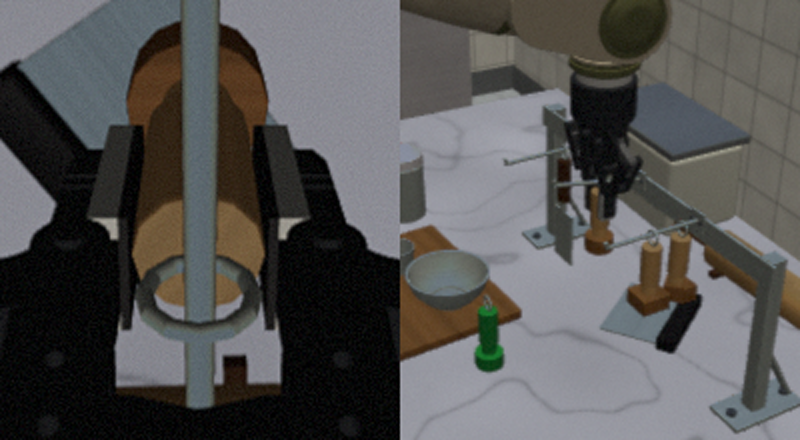

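>>> move_arm --targets '[[[-0.22,0,0.037],0,0.7],[[-0.22,0,0.037],0,0.7],[[-0.2,0,0.034],0,0.7],[[0,0,0],0,0.7]]'

```text
t: 8.6
tcp_pos: [0.6448, 0.0741, 0.1624]
tcp_rot: [0.05, -3.141, -0.0]
force: [0.0, 0.2, -1.0]
finger_gap: 0.269
```

```bash
python3 snap.py w11
```

```text
8.6 [0.6448 0.0741 0.1624] [ 0.0503 -3.1406 -0.    ] [ 0.0206  0.2409 -0.9862] [-0.017  -0.023  -0.0278]
```

View pics/w11.png

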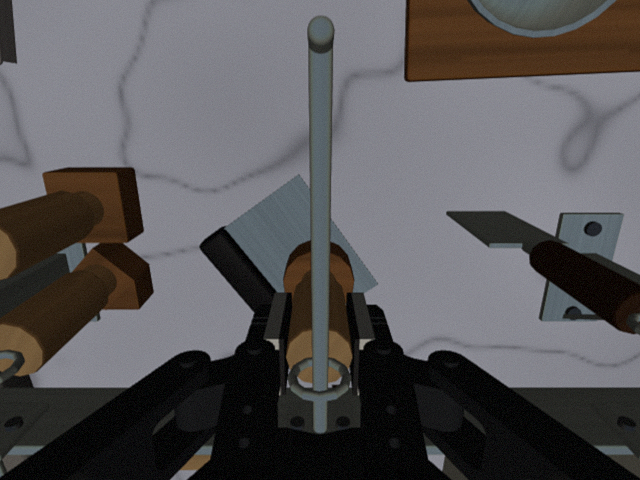

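>>> move_arm --targets '[[[0,0,0.03],0,0.7],[[0,0,0.03],0,0.7],[[0,0,0],0,0.7]]'

```text
t: 8.95
tcp_pos: [0.6443, 0.0742, 0.1599]
tcp_rot: [0.05, -3.141, -0.0]
force: [0.6, -0.2, -2.0]
finger_gap: 0.263
```

>>> move_arm --targets '[[[0,0,0.015],0,0.7],[[0,0,0],0,0.7]]'

```text
t: 9.15
tcp_pos: [0.6446, 0.0742, 0.1592]
tcp_rot: [0.05, -3.141, 0.0]
force: [1.1, 0.0, -1.2]
finger_gap: 0.268
```

>>> move_arm --targets '[[[0,0,0.01],0,0.7],[[0,0,0],0,0.7]]'

```text
t: 9.35
tcp_pos: [0.6447, 0.0741, 0.1587]
tcp_rot: [0.05, -3.141, 0.0]
force: [0.6, 0.5, -0.3]
finger_gap: 0.274
```

>>> move_arm --targets '[[[0,0,0.01],0,0.7],[[0,0,0],0,0.4],[[0,0,0],0,0.3],[[0,0,0],0,0.0],[[0,0,0],0,-0.2]]'

```text
t: 9.85
tcp_pos: [0.6447, 0.0742, 0.1583]
tcp_rot: [-0.05, 3.141, 0.0]
force: [0.3, 0.3, -0.6]
finger_gap: 0.597
```

```bash
python3 snap.py w12
```

```text
9.85 [0.6447 0.0742 0.1583] [-0.0504  3.1411  0.    ] [ 0.3026  0.2587 -0.5758] [ 0.0217  0.0009 -0.0101]
```

View pics/w12.png

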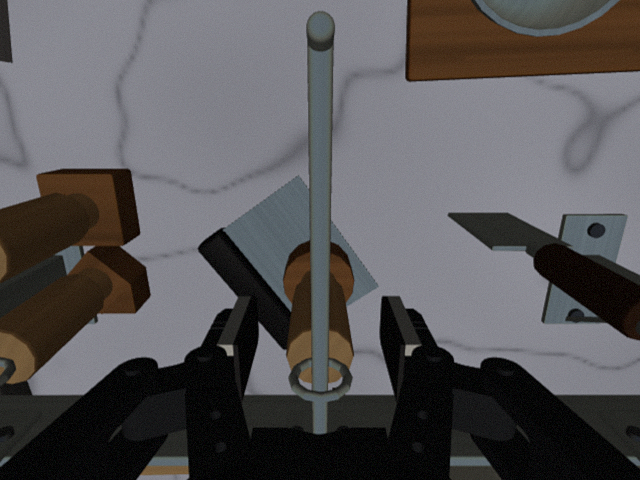

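>>> move_arm --targets '[[[0,0,-0.5],0,-0.3],[[0,0,-0.8],0,-0.5],[[0,0,-0.8],0,-0.5],[[0.23,-0.7,-0.1],0,-0.5],[[0.25,-0.8,0],0,-0.5]]'

```text
t: 10.4
tcp_pos: [0.6233, -0.0015, 0.27]
tcp_rot: [-0.054, 3.138, -0.001]
force: [0.3, -1.1, -0.5]
finger_gap: 0.747
```

>>> move_arm --targets '[[[0.25,-0.81,0],0,-0.5],[[0,0,0],0,-0.5],[[0,0,0],0,-0.5]]'

```text
t: 10.7
tcp_pos: [0.6118, -0.043, 0.2684]
tcp_rot: [-0.048, 3.141, 0.0]
force: [0.7, 0.4, -0.6]
finger_gap: 0.749
```

```bash
python3 snap.py w13
```

```text
10.7 [ 0.6118 -0.043   0.2684] [-0.0481  3.141   0.0004] [ 0.6529  0.3705 -0.5871] [0.0333 0.0446 0.0318]
```

View pics/w13.png

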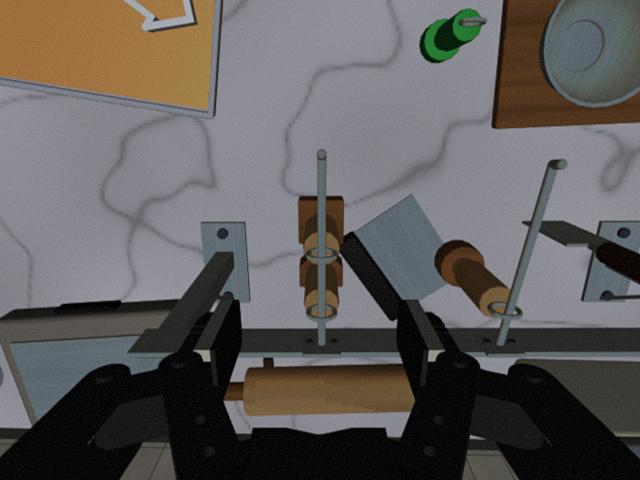

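>>> move_arm --targets '[[[0,0.015,0.6],0,-0.5],[[0,0,0.6],0,-0.5],[[0,0,0.6],0,-0.5],[[0,0,0.5],0,-0.4],[[0,0,0],0,-0.2]]'

```text
t: 11.25
tcp_pos: [0.6106, -0.04, 0.1499]
tcp_rot: [0.053, -3.135, -0.003]
force: [0.2, -0.4, -0.9]
finger_gap: 0.598
```

>>> move_arm --targets '[[[0,0,0],0,0],[[0,0,0],0,0.2],[[0,0,0],0,0.3],[[0,0,0],0,0.35],[[0,0,0],0,0.4]]' --force 25

```text
t: 11.75
tcp_pos: [0.6121, -0.0418, 0.1538]
tcp_rot: [-0.05, 3.14, -0.0]
force: [-0.5, 0.1, 0.5]
finger_gap: 0.298
```

>>> move_arm --targets '[[[0,0,0],0,0.5],[[0,0,0],0,0.6],[[0,0,0],0,0.7],[[0,0,0],0,0.7]]'

```text
t: 12.15
tcp_pos: [0.612, -0.0418, 0.1535]
tcp_rot: [-0.05, 3.141, -0.0]
force: [-0.5, -0.0, 3.0]
finger_gap: 0.269
```

```bash
python3 snap.py w14
```

```text
12.15 [ 0.612  -0.0418  0.1535] [-0.0503  3.1407 -0.0003] [-0.5334 -0.0196  2.9619] [-0.0209 -0.0236 -0.0059]
```

View pics/w14.png

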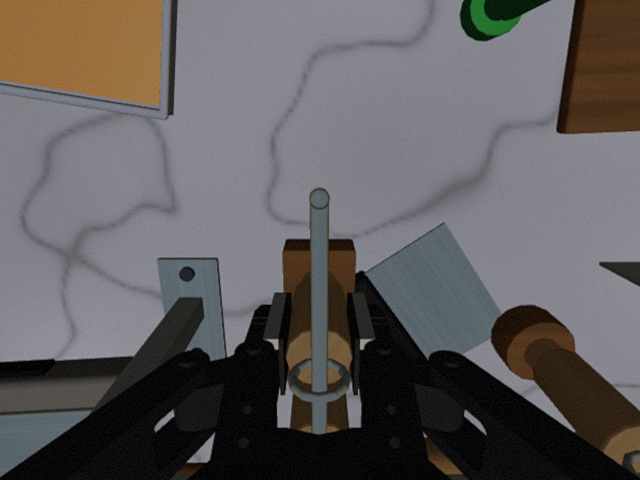

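>>> move_arm --targets '[[[0,0,-0.05],0,0.7],[[0,0,-0.05],0,0.7],[[0,0,-0.05],0,0.7],[[0,0,0],0,0.7]]' --force 40

```text
t: 12.6
tcp_pos: [0.612, -0.0417, 0.161]
tcp_rot: [-0.05, 3.141, -0.0]
force: [0.6, 0.1, -0.2]
finger_gap: 0.266
```

>>> move_arm --targets '[[[0.2,0,0],0,0.7],[[0.3,0,0],0,0.7],[[0.3,0,0],0,0.7],[[0.2,0,0],0,0.7]]'

```text
t: 13.0
tcp_pos: [0.5611, -0.0432, 0.1607]
tcp_rot: [0.05, -3.141, -0.0]
force: [-0.3, -0.4, -1.2]
finger_gap: 0.268
```

```bash
python3 snap.py w15
```

```text
13.0 [ 0.5611 -0.0432  0.1607] [ 0.0504 -3.1407 -0.0002] [-0.3215 -0.4275 -1.2346] [ 0.0382 -0.0263  0.019 ]
```

View pics/w15.png

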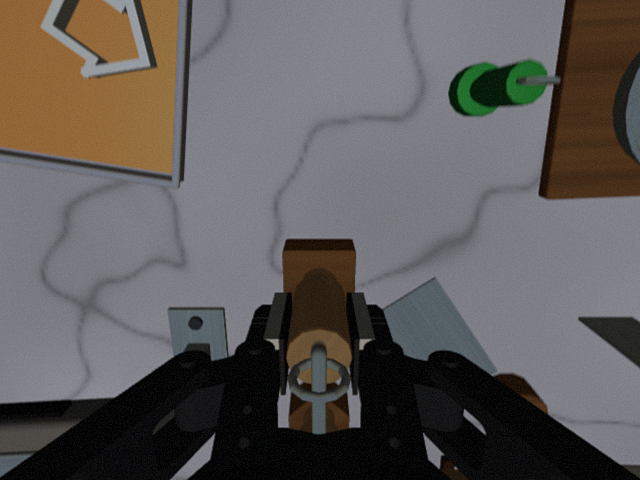

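>>> move_arm --targets '[[[0.1,0,0],0,0.7],[[0.1,0,0],0,0.7]]'

```text
t: 13.25
tcp_pos: [0.5519, -0.0437, 0.1607]
tcp_rot: [-0.05, 3.141, -0.0]
force: [1.0, -0.3, -2.1]
finger_gap: 0.269
```

>>> move_arm --targets '[[[0.1,0,0],0,0.7],[[0.1,0,0],0,0.7],[[0.12,0,0],0,0.7],[[0,0,0],0,0.7]]'

```text
t: 13.65
tcp_pos: [0.5354, -0.0442, 0.1608]
tcp_rot: [0.05, -3.141, -0.0]
force: [-0.1, -0.0, -0.9]
finger_gap: 0.27
```

```bash
python3 snap.py w16; python3 - <<'E'
import cv2
a=cv2.imread('pics/w16.png')[230:450,220:420];cv2.imwrite('pics/w16c.png',cv2.resize(a,None,fx=2.7,fy=2.7,interpolation=cv2.INTER_CUBIC))
E
```

```text
13.65 [ 0.5354 -0.0442  0.1608] [ 0.0501 -3.1409 -0.0001] [-0.1072 -0.0158 -0.899 ] [ 0.0586 -0.0545  0.0095]
```

View pics/w16c.png

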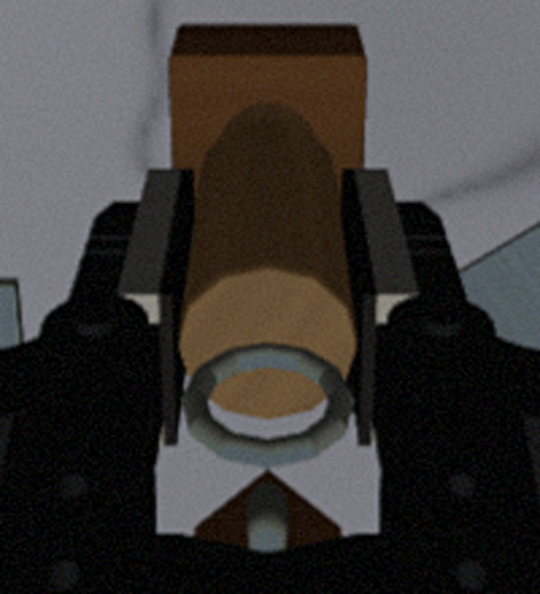

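>>> move_arm --targets '[[[0,0.5,-0.1],0,0.7],[[0,0.5,-0.1],0,0.7],[[0,0.5,-0.1],0,0.7],[[-0.037,0.5,-0.112],0,0.7],[[0,0.29,0],0,0.7]]'

```text
t: 14.2
tcp_pos: [0.5345, 0.0719, 0.182]
tcp_rot: [-0.052, 3.14, 0.0]
force: [-0.7, 0.3, -1.1]
finger_gap: 0.267
```

>>> move_arm --targets '[[[0,0,0],0,0.7],[[0,0,0],0,0.7],[[0,0,0],0,0.7]]'

```text
t: 14.5
tcp_pos: [0.5342, 0.0694, 0.1811]
tcp_rot: [0.049, -3.141, 0.0]
force: [0.2, -0.2, -0.9]
finger_gap: 0.265
```

```bash
python3 snap.py w17; python3 - <<'E'
import cv2
a=cv2.imread('pics/w17.png')[230:450,220:420];cv2.imwrite('pics/w17c.png',cv2.resize(a,None,fx=2.7,fy=2.7,interpolation=cv2.INTER_CUBIC))
E
```

```text
14.5 [0.5342 0.0694 0.1811] [ 0.0488 -3.1408  0.0003] [ 0.208  -0.2219 -0.9474] [-0.0165 -0.0345  0.0247]
```

View pics/w17c.png

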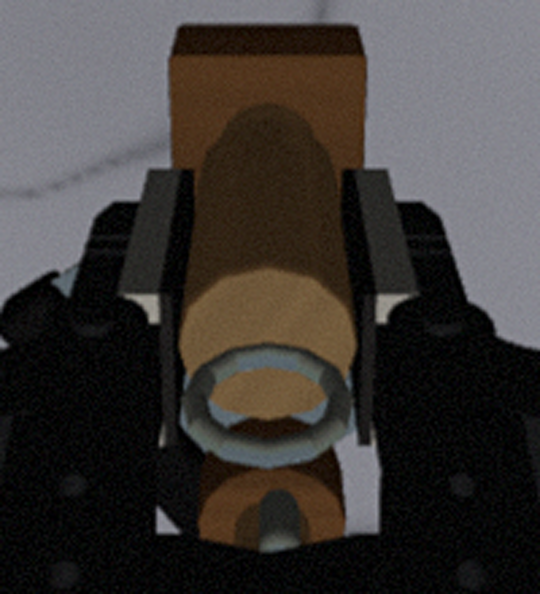

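>>> move_arm --targets '[[[-0.1,0.01,0],0,0.7],[[-0.08,0,0],0,0.7],[[0,0,0],0,0.7]]'

```text
t: 14.85
tcp_pos: [0.5437, 0.0709, 0.1812]
tcp_rot: [-0.05, 3.141, -0.0]
force: [-0.7, -0.5, -0.4]
finger_gap: 0.274
```

>>> move_arm --targets '[[[-0.05,0,0],0,0.7],[[-0.03,0,0],0,0.7],[[0,0,0],0,0.7]]'

```text
t: 15.15
tcp_pos: [0.5472, 0.0713, 0.1813]
tcp_rot: [0.05, -3.141, 0.0]
force: [0.7, 0.6, -1.8]
finger_gap: 0.262
```

```bash
python3 snap.py w18; python3 - <<'E'
import cv2
a=cv2.imread('pics/w18.png')[230:450,220:420];cv2.imwrite('pics/w18c.png',cv2.resize(a,None,fx=2.7,fy=2.7,interpolation=cv2.INTER_CUBIC))
E
```

```text
15.15 [0.5472 0.0713 0.1813] [ 0.0505 -3.1411  0.    ] [ 0.7057  0.5629 -1.7953] [-0.0136 -0.0269 -0.0626]
```

View pics/w18c.png

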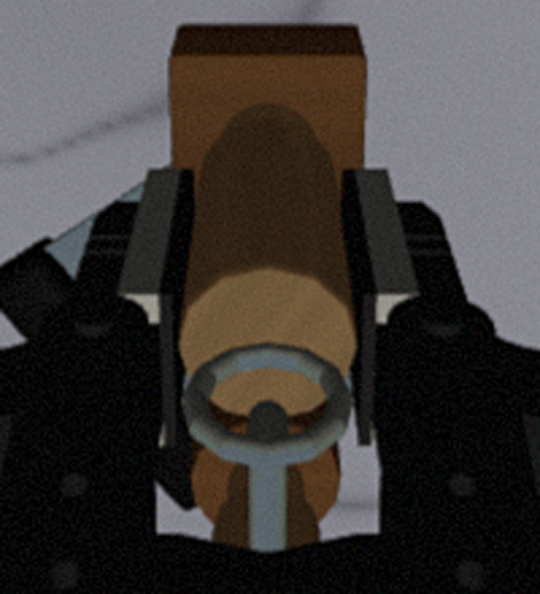

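>>> move_arm --targets '[[[-0.05,0,0],0,0.7],[[-0.05,0,0],0,0.7]]'

```text
t: 15.4
tcp_pos: [0.5523, 0.0714, 0.1816]
tcp_rot: [-0.05, 3.141, -0.0]
force: [0.2, -0.2, -0.9]
finger_gap: 0.266
```

>>> move_arm --targets '[[[-0.05,0,0],0,0.7],[[-0.05,0,0],0,0.7],[[0,0,0],0,0.7]]'

```text
t: 15.7
tcp_pos: [0.5574, 0.0716, 0.1812]
tcp_rot: [-0.05, 3.141, 0.0]
force: [-0.5, -0.2, -1.2]
finger_gap: 0.269
```

```bash
python3 snap.py w19; python3 - <<'E'
import cv2
a=cv2.imread('pics/w19.png')[230:450,220:420];cv2.imwrite('pics/w19c.png',cv2.resize(a,None,fx=2.7,fy=2.7,interpolation=cv2.INTER_CUBIC))
E
```

```text
15.7 [0.5574 0.0716 0.1812] [-0.0503  3.1412  0.    ] [-0.525  -0.1933 -1.2212] [-0.0372 -0.0116  0.0137]
```

View pics/w19c.png

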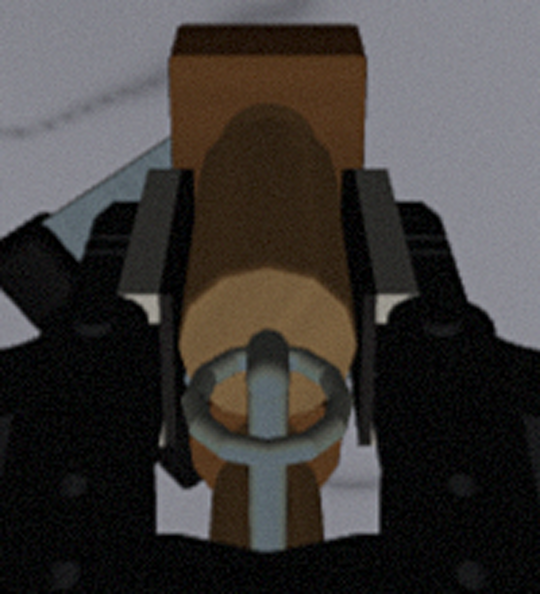

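>>> move_arm --targets '[[[-0.05,0,0.05],0,0.7],[[-0.05,0,0.04],0,0.7],[[-0.2,0,0.034],0,0.7],[[-0.2,0,0.034],0,0.7]]'

```text
t: 16.15
tcp_pos: [0.5824, 0.0724, 0.1732]
tcp_rot: [0.05, -3.141, -0.0]
force: [-0.4, 0.9, -1.0]
finger_gap: 0.271
```

>>> move_arm --targets '[[[-0.2,0,0.034],0,0.7],[[-0.1,0,0.017],0,0.7],[[0,0,0.03],0,0.7],[[0,0,0.02],0,0.7],[[0,0,0],0,0.7]]'

```text
t: 16.65
tcp_pos: [0.5967, 0.0729, 0.1683]
tcp_rot: [0.05, -3.141, -0.0]
force: [0.8, 0.4, -0.8]
finger_gap: 0.264
```

```bash
python3 snap.py w20
```

```text
16.65 [0.5967 0.0729 0.1683] [ 0.0504 -3.1408 -0.0001] [ 0.8137  0.4211 -0.8343] [-0.0394  0.0449 -0.019 ]
```

View pics/w20.png

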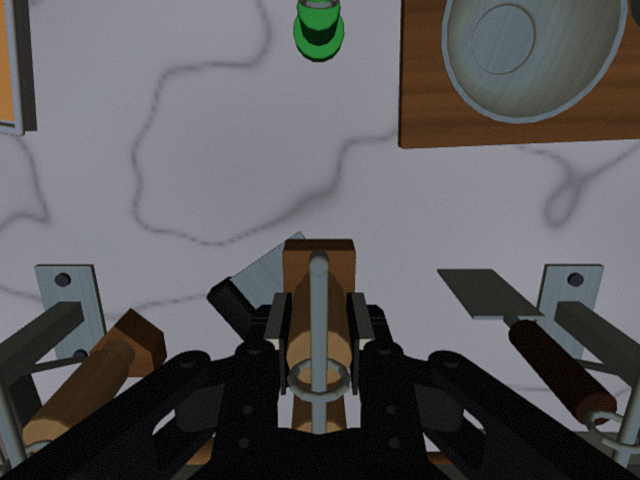

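>>> move_arm --targets '[[[0,0,0.015],0,0.7],[[0,0,0.01],0,0.7],[[0,0,0],0,0.7]]'

```text
t: 17.0
tcp_pos: [0.5971, 0.0729, 0.1673]
tcp_rot: [-0.05, 3.141, -0.0]
force: [-0.6, -0.1, -0.2]
finger_gap: 0.272
```

>>> move_arm --targets '[[[0,0,0.008],0,0.7],[[0,0,0],0,0.4],[[0,0,0],0,0.3],[[0,0,0],0,0.0],[[0,0,0],0,-0.2]]'

```text
t: 17.5
tcp_pos: [0.5971, 0.0729, 0.1667]
tcp_rot: [0.05, -3.141, 0.0]
force: [-0.4, 0.1, 0.1]
finger_gap: 0.598
```

```bash
python3 snap.py w21
```

```text
17.5 [0.5971 0.0729 0.1667] [ 0.0504 -3.1411  0.    ] [-0.4435  0.0653  0.1085] [0.0316 0.0066 0.0439]
```

View pics/w21.png

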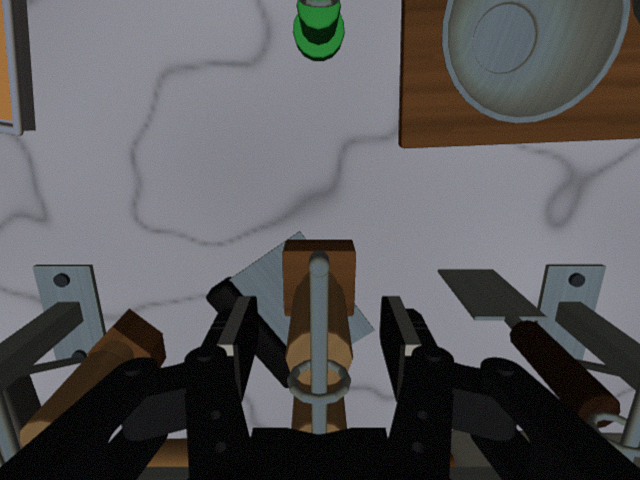

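>>> move_arm --targets '[[[0,0,-0.5],0,-0.3],[[0,0,-0.8],0,-0.5],[[0,0,-0.8],0,-0.5],[[-0.3,-0.7,0],0,-0.5],[[-0.33,-0.8,0],0,-0.5]]'

```text
t: 18.05
tcp_pos: [0.6315, -0.0009, 0.2736]
tcp_rot: [-0.054, 3.138, -0.001]
force: [-0.1, -0.1, -1.0]
finger_gap: 0.746
```

>>> move_arm --targets '[[[-0.318,-0.8,0],0,-0.5],[[0,0,0],0,-0.5],[[0,0,0],0,-0.5]]'

```text
t: 18.35
tcp_pos: [0.6481, -0.0411, 0.2712]
tcp_rot: [0.048, -3.14, -0.001]
force: [-1.0, 0.2, -1.5]
finger_gap: 0.75
```

```bash
python3 snap.py w22
```

```text
18.35 [ 0.6481 -0.0411  0.2712] [ 0.0483 -3.1405 -0.0007] [-0.9594  0.2439 -1.5277] [0.0423 0.0002 0.0671]
```

View pics/w22.png

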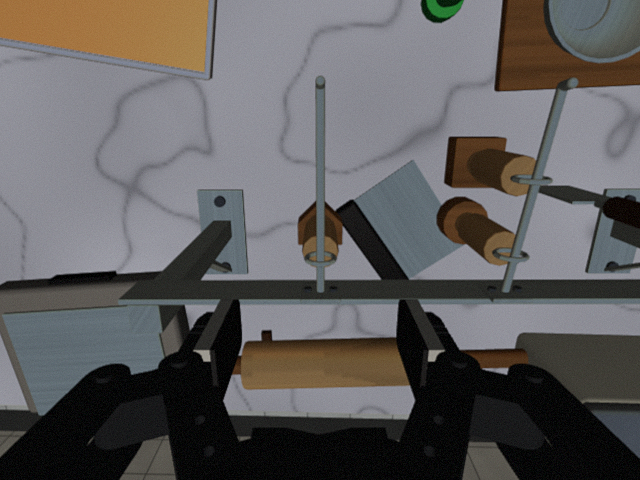

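```bash
python3 - <<'E'
from h import *
import pickle
np.set_printoptions(precision=4,suppress=True)
b=cam('wrist',pickle.load(open('w22.pkl','rb')))
print(plane(b,(320,281),.206),plane(b,(320,257),.1955),plane(b,(320,300),.206), plane(b,(508,252),.198),plane(b,(508,287),.206),plane(b,(530,180),.206))
E
```

```text
[ 0.6631 -0.0407  0.206 ] [ 0.6517 -0.041   0.1955] [ 0.6758 -0.0403  0.206 ] [0.6439 0.0729 0.198 ] [0.6634 0.0728 0.206 ] [0.5988 0.0728 0.206 ]
```

>>> move_arm --targets '[[[0,0,0.6],0,-0.5],[[0,0,0.6],0,-0.5],[[0,0,0.6],0,-0.5],[[0,0,0.5],0,-0.4],[[0,0,0.06],0,-0.2]]'

```text
t: 18.9
tcp_pos: [0.6466, -0.0388, 0.151]
tcp_rot: [0.053, -3.136, -0.002]
force: [0.1, -0.4, 0.3]
finger_gap: 0.6
```

>>> move_arm --targets '[[[0,0,0],0,0],[[0,0,0],0,0.2],[[0,0,0],0,0.3],[[0,0,0],0,0.35],[[0,0,0],0,0.4]]' --force 25

```text
t: 19.4
tcp_pos: [0.6483, -0.0406, 0.1543]
tcp_rot: [-0.05, 3.14, -0.0]
force: [1.0, 0.0, -0.1]
finger_gap: 0.303
```

>>> move_arm --targets '[[[0,0,0],0,0.5],[[0,0,0],0,0.6],[[0,0,0],0,0.7],[[0,0,0],0,0.7]]'

```text
t: 19.8
tcp_pos: [0.6483, -0.0406, 0.154]
tcp_rot: [-0.05, 3.141, -0.0]
force: [0.5, 0.8, 2.6]
finger_gap: 0.275
```

>>> move_arm --targets '[[[0,0,-0.05],0,0.7],[[0,0,-0.05],0,0.7],[[0,0,-0.05],0,0.7],[[0,0,0],0,0.7]]' --force 40

```text
t: 20.2
tcp_pos: [0.6482, -0.0406, 0.1616]
tcp_rot: [-0.05, 3.141, -0.0]
force: [-0.5, 1.5, -0.3]
finger_gap: 0.271
```

```bash
python3 snap.py w23
```

```text
20.2 [ 0.6482 -0.0406  0.1616] [-0.0504  3.1408 -0.0002] [-0.5163  1.5041 -0.3017] [-0.0536  0.0374  0.0462]
```

View pics/w23.png

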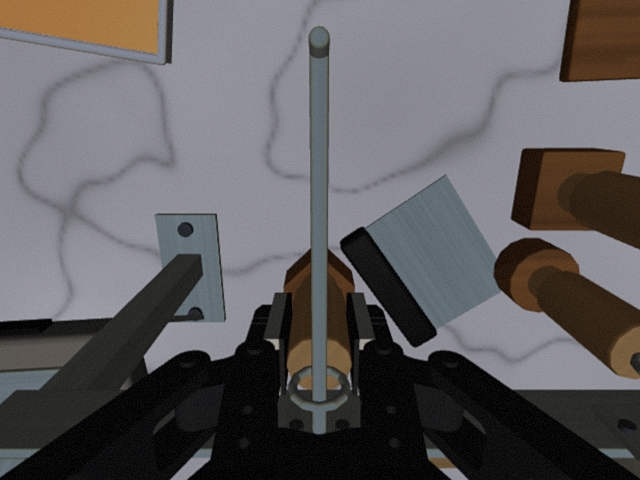

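>>> move_arm --targets '[[[0.2,0,0],0,0.7],[[0.4,0,0],0,0.7],[[0.4,0,0],0,0.7],[[0.4,0,0],0,0.7],[[0.3,0,0],0,0.7]]'

```text
t: 20.75
tcp_pos: [0.5621, -0.0432, 0.1612]
tcp_rot: [0.05, -3.141, -0.0]
force: [0.3, 0.2, -0.9]
finger_gap: 0.266
```

>>> move_arm --targets '[[[0.1,0,0],0,0.7],[[0.1,0,0],0,0.7]]'

```text
t: 20.95
tcp_pos: [0.5532, -0.0437, 0.1614]
tcp_rot: [-0.05, 3.141, -0.0]
force: [0.5, -0.1, 0.1]
finger_gap: 0.268
```

>>> move_arm --targets '[[[0.1,0,0],0,0.7],[[0.1,0,0],0,0.7]]'

```text
t: 21.15
tcp_pos: [0.5432, -0.0439, 0.1611]
tcp_rot: [-0.05, 3.141, 0.0]
force: [0.1, -0.3, -0.3]
finger_gap: 0.265
```

>>> move_arm --targets '[[[0.1,0,0],0,0.7],[[0.1,0,0],0,0.7],[[0.1,0,0],0,0.7]]'

```text
t: 21.45
tcp_pos: [0.5278, -0.0444, 0.1612]
tcp_rot: [0.05, -3.141, -0.0]
force: [0.3, 0.4, -0.8]
finger_gap: 0.268
```

```bash
python3 snap.py w24
```

```text
21.45 [ 0.5278 -0.0444  0.1612] [ 0.0504 -3.1411 -0.0001] [ 0.3024  0.3766 -0.8068] [-0.0208  0.0208 -0.036 ]
```

View pics/w24.png

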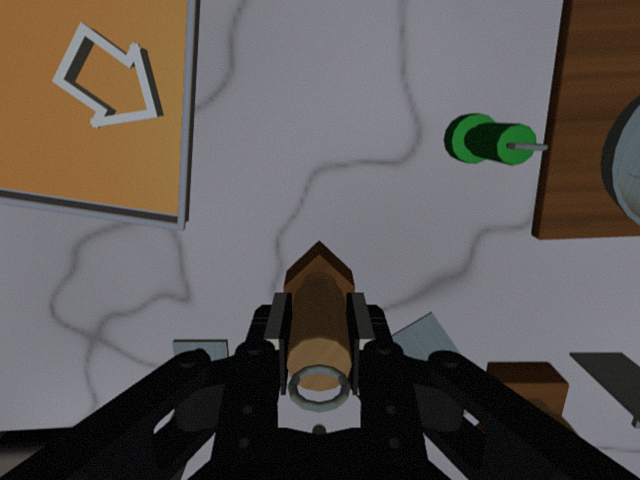

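>>> move_arm --targets '[[[0.3,-0.4,0],0,0.7],[[0.3,-0.7,0],0,0.7],[[0.3,-0.8,0],0,0.7],[[0.3,-0.8,0],0,0.7],[[0.3,-0.8,0],0,0.7]]'

```text
t: 22.0
tcp_pos: [0.4581, -0.2232, 0.1614]
tcp_rot: [-0.051, 3.141, -0.0]
force: [1.2, 0.2, -0.7]
finger_gap: 0.267
```

>>> move_arm --targets '[[[0.3,-0.8,0],0,0.7],[[0.3,-0.8,0],0,0.7],[[0.1,-0.45,0],0,0.7],[[0,0,0],0,0.7],[[0,0,0],0,0.7]]'

```text
t: 22.5
tcp_pos: [0.427, -0.3251, 0.1611]
tcp_rot: [0.049, -3.141, -0.001]
force: [-0.7, 0.0, -0.5]
finger_gap: 0.267
```

```bash
python3 snap.py w25;python3 snap.py t25 top
```

```text
22.5 [ 0.427  -0.3251  0.1611] [ 0.0493 -3.141  -0.001 ] [-0.6748  0.0017 -0.5087] [ 0.0469 -0.0275  0.0371]
22.55 [ 0.4273 -0.3245  0.1611] [ 0.0511 -3.141  -0.0008] [0.1898 0.0044 0.1347] [ 0.0007 -0.0357  0.0223]
```

View pics/w25.png

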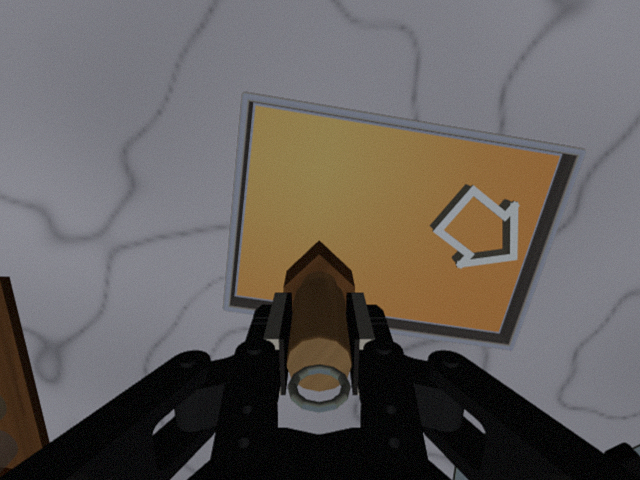

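View pics/t25.png

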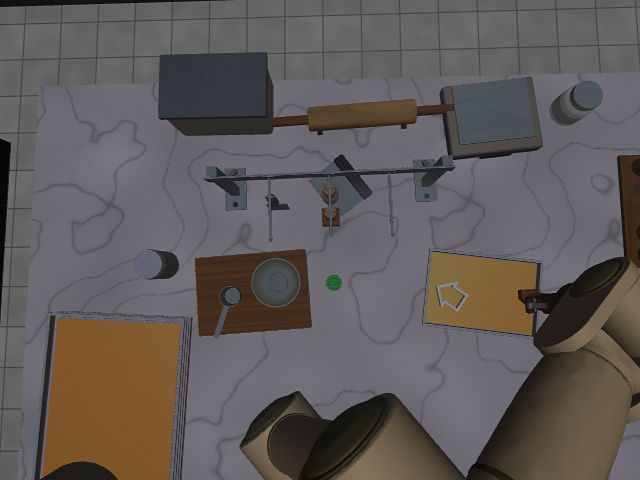

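```bash
python3 - <<'E'
from h import *
import pickle
np.set_printoptions(precision=4,suppress=True)
b=cam('wrist',pickle.load(open('w25.pkl','rb')))
c=np.array([plane(b,p,.021) for p in((245,94),(582,151),(514,346),(225,307))]);print(c,c.mean(0))
E
```

```text
[[ 0.335  -0.3805  0.021 ]
 [ 0.366  -0.1351  0.021 ]
 [ 0.5322 -0.1529  0.021 ]
 [ 0.5025 -0.4019  0.021 ]] [ 0.4339 -0.2676  0.021 ]
```

>>> move_arm --targets '[[[0,0,0.5],0,0.7],[[0,0,0.6],0,0.7],[[0,0,0.6],0,0.7],[[0,0,0.3],0,0.7],[[0,0,0.07],0,0.7]]'

```text
t: 23.1
tcp_pos: [0.427, -0.3236, 0.0563]
tcp_rot: [0.053, -3.139, -0.004]
force: [1.6, -0.0, 0.2]
finger_gap: 0.269
```

>>> move_arm --targets '[[[0,0,0],0,0.7],[[0,0,0],0,0.7]]'

```text
t: 23.3
tcp_pos: [0.4278, -0.3254, 0.0589]
tcp_rot: [-0.051, 3.14, -0.002]
force: [-0.4, 0.3, -0.1]
finger_gap: 0.273
```

>>> move_arm --targets '[[[0,0,0.03],0,0.7],[[0,0,0.02],0,0.7],[[0,0,0],0,0.7]]'

```text
t: 23.6
tcp_pos: [0.4272, -0.3253, 0.0555]
tcp_rot: [-0.05, 3.141, -0.0]
force: [-0.1, -0.8, -0.9]
finger_gap: 0.269
```

>>> move_arm --targets '[[[0,0,0.03],0,0.7],[[0,0,0.02],0,0.7],[[0,0,0],0,0.7]]'

```text
t: 23.9
tcp_pos: [0.4271, -0.3253, 0.0527]
tcp_rot: [0.05, -3.141, -0.0]
force: [-0.5, -0.1, -0.2]
finger_gap: 0.27
```

>>> move_arm --targets '[[[0,0,0.015],0,0.7],[[0,0,0],0,0.7]]'

```text
t: 24.1
tcp_pos: [0.4272, -0.3254, 0.0526]
tcp_rot: [-0.051, 3.141, -0.001]
force: [-2.7, 1.4, 7.0]
finger_gap: 0.269
```

>>> move_arm --targets '[[[0,0,0.01],0,0.7],[[0,0,0],0,0.7]]'

```text
t: 24.3
tcp_pos: [0.4273, -0.3255, 0.0526]
tcp_rot: [-0.051, 3.141, -0.001]
force: [-2.6, 2.3, 12.2]
finger_gap: 0.269
```

>>> move_arm --targets '[[[0,0,-0.015],0,0.7],[[0,0,0],0,0.7]]'

```text
t: 24.5
tcp_pos: [0.4273, -0.3254, 0.0526]
tcp_rot: [-0.05, 3.141, -0.001]
force: [-1.1, 1.2, 5.4]
finger_gap: 0.268
```

>>> move_arm --targets '[[[0,0,0],0,0.45],[[0,0,0],0,0.4],[[0,0,0],0,0.3],[[0,0,0],0,0.1],[[0,0,0],0,-0.1]]'

```text
t: 25.0
tcp_pos: [0.4271, -0.3253, 0.0521]
tcp_rot: [0.05, -3.141, -0.0]
force: [-0.1, -0.1, -0.4]
finger_gap: 0.549
```

```bash
python3 snap.py w26
```

```text
25.0 [ 0.4271 -0.3253  0.0521] [ 0.0504 -3.1411 -0.0003] [-0.112 -0.127 -0.419] [-0.0412 -0.006  -0.006 ]
```

View pics/w26.png

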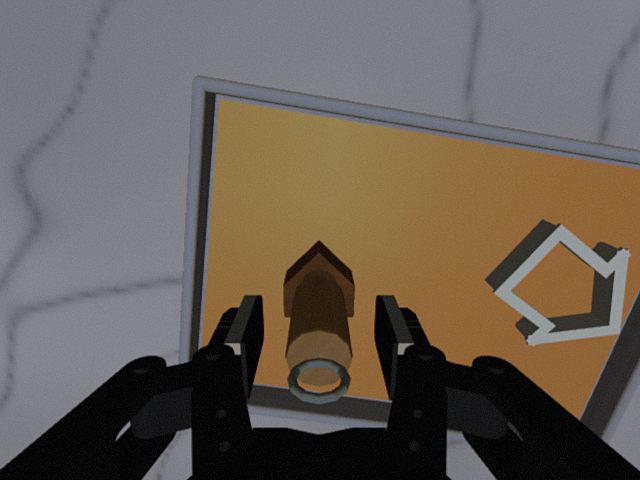

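Released and standing. Lift straight up and verify.

>>> move_arm --targets '[[[0,0,-0.4],0,-0.2],[[0,0,-0.8],0,-0.3],[[0,0,-0.8],0,-0.3],[[0,0,-0.8],0,-0.3],[[0,0,-0.4],0,-0.3]]'

```text
t: 25.55
tcp_pos: [0.4277, -0.3259, 0.2158]
tcp_rot: [-0.051, 3.138, -0.006]
force: [-0.5, -0.4, 0.4]
finger_gap: 0.65
```

>>> move_arm --targets '[[[0.6,-0.5,0],0,-0.3],[[0.6,-0.5,0],0,-0.3],[[0,0,0],0,-0.3],[[0,0,0],0,-0.3],[[0,0,0],0,-0.3]]'

```text
t: 26.05
tcp_pos: [0.3693, -0.3766, 0.2122]
tcp_rot: [-0.051, 3.141, 0.0]
force: [-0.3, 0.5, 0.4]
finger_gap: 0.65
```

```bash
python3 snap.py s27 side;python3 snap.py t27 top; python3 - <<'E'
import cv2
a=cv2.imread('pics/s27.png')[160:480,240:520];cv2.imwrite('pics/s27c.png',cv2.resize(a,None,fx=1.85,fy=1.85,interpolation=cv2.INTER_CUBIC))
E
```

```text
26.05 [ 0.3693 -0.3766  0.2122] [-0.0515  3.1411  0.0005] [-0.3458  0.4945  0.3824] [ 0.0137  0.0341 -0.0022]
26.1 [ 0.3694 -0.3765  0.2122] [-0.0521  3.1411  0.0004] [0.3933 0.2049 0.0632] [ 0.0431  0.0356 -0.0233]
```

View pics/s27c.png

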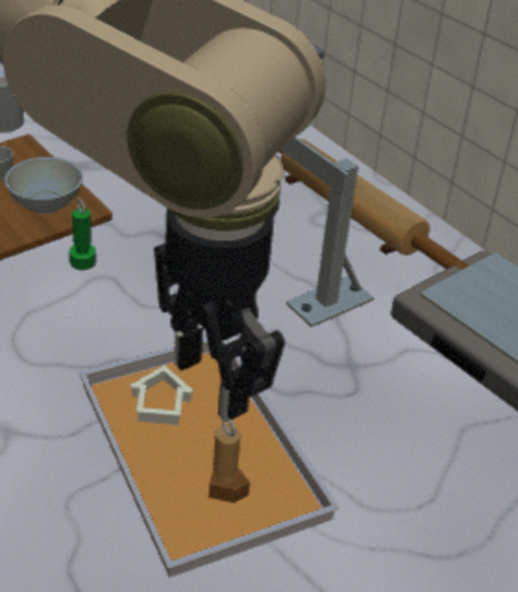

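View pics/t27.png

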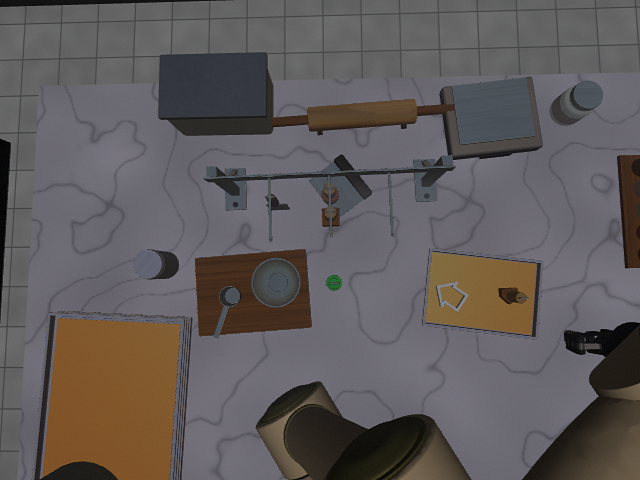

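```bash
python3 -c "
from bench import ctrl
print(ctrl.job_done())"
```

```text
the job is handed in; nothing more can be done
None
```

The job is done and handed in at about 26 s of the 67 s allowed. No verdict was reported.

- **Round and square stamps:** both hang by their eyes on the formerly empty hook, let go. The round one is about 26 mm from the rail and the square one about 71 mm.
- **Bent hook:** by camera comparison with the straight hook, the wire slopes up about 9.6 degrees. Both eyes went over its end on the first try. While I handled the hooks, the measured force stayed at about 3 N or less, close to sensor noise of 1–2 N.
- **House stamp:** it stands upright on the free half of the tray. The highest force I read while setting it down was about 12 N (limit 25 N), and I eased off before opening the fingers.
- **Final pictures:** the top view shows two stamps on the spare hook and the crowded hook empty. The house stamp stands clear of the rim and the cutter. The bystanders show no visible shift, and the gripper touches nothing. In the last side view the arm hides the hooks, so that view confirms only the house stamp and tray.
- **What disagreed:** the side camera was off from the top and wrist cameras by about 5 to 12 mm. I used the wrist and top cameras, which agreed with each other to about 1–4 mm, and the known sizes of the rail and hooks.

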